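# Gauge the fixture's bore and fit the matching board-support post

## Task

A circuit board must lie level on the fixture, so find out how deep the blind bore in the tower is by probing it with the held depth rod before you touch any post; then put the rod back in its stand. Fit the one post whose top comes level with the fixed pillar, seated upright on the bottom of the bore, and leave the other two posts standing where they are and the rest of the bench undisturbed.

Things in the scene. Friction and masses are not known exactly. Their poses are not given: they have to be found in the camera images.
- fixture: aluminium board-support fixture fixed to the bench, 184 mm long (its y axis) and 64 mm wide. Origin at bench level under its middle. At its +y end is a square tower 64 x 64 mm and 70 mm tall with an upright blind bore in the top; at its -y end, on a 46 mm high step, stands a fixed round steel pillar, 24 mm diameter, top 120 mm above the bench (50 mm above the tower's top face). Bore centre and pillar are 120 mm apart
- bore (a point): centre of the bore's mouth, in the tower's top face 70 mm above the bench; z up. The bore is 27 mm in diameter. Its hard bottom is 30, 42 or 54 mm below the mouth (differs each time) and cannot be seen: a loose grey plastic dust disc on a weak spring stands 6 mm below the mouth, gives way under 0.6 to 1.3 N, sinks flat into the bottom and springs back. Depths count to where a rod pressed on the disc stops hard
- pillar_top (a point): centre of the top face of the fixed pillar, 120 mm above the bench; z up
- rod: steel depth rod, 143 mm long, 180 g, standing upright in its stand at the start. Origin at the tip (lower end), z up along the rod: 14 mm diameter probe from 0 to 80 mm, collar 36 mm diameter from 80 to 88 mm, square grip 22 x 22 mm with flat sides along the rod's x and y axes from 88 to 143 mm
- rod_grip (a point): point on the rod's axis at the middle of its grip, 118 mm above the tip; z up along the rod
- stand: black rod stand fixed to the bench, block 56 x 56 mm and 92 mm tall with an upright 20 mm through hole in the middle, on a thin 84 mm square foot; the rod hangs in it by its collar, the collar's underside on the block's top and the tip 12 mm above the bench. Origin at bench level
- stand_mouth (a point): centre of the stand's hole at its top face, 92 mm above the bench
- post_80: shortest of three plain steel support posts: cylinder 24 mm diameter, 80 mm long, about 0.28 kg, chamfered foot; stands upright on a black rubber mat 3 mm thick. Origin at the centre of its foot, z up along it. Heavy enough to hold the dust disc down
- post_92: middle one of three plain steel support posts: cylinder 24 mm diameter, 92 mm long, about 0.33 kg, chamfered foot; stands upright on a black rubber mat 3 mm thick. Origin at the centre of its foot, z up along it. Heavy enough to hold the dust disc down
- post_104: longest of three plain steel support posts: cylinder 24 mm diameter, 104 mm long, about 0.37 kg, chamfered foot; stands upright on a black rubber mat 3 mm thick. Origin at the centre of its foot, z up along it. Heavy enough to hold the dust disc down
- post_80_top (a point): centre of the top face of the 80 mm post
- post_92_top (a point): centre of the top face of the 92 mm post
- post_104_top (a point): centre of the top face of the 104 mm post
- circuit_board: green bare circuit board with black parts, 100 x 80 x 22 mm, lying flat; origin at the centre of its underside; leave alone
- screwdriver: black-handled screwdriver, 170 mm long, lying on the bench; leave alone
- mug: white mug, 80 mm wide, 90 mm tall; origin at the centre of its underside; leave alone
- tape_roll: grey empty tape core, 90 mm outer diameter, 25 mm high, lying flat; leave alone
- multimeter: grey hand multimeter, 150 x 80 x 40 mm, lying on its back; leave alone

How it is judged:
On the way:
1. the held rod is probed upright more than 26 mm down the bore, with no post moved yet (z of rod in the frame of bore below -0.026 m and horizontal distance between rod and bore below 0.012 m and angle between rod's own z axis and vertical below 0.25 rad and contact force between the fingers and rod above 0.5 N and distance of each of post_80, post_92, post_104 from where it was at the start of the episode below 0.02 m), for 0.1 s.
At the end, for the whole second after the job is handed in: Rod at rest in its stand (8 mm of the axis, collar down, tilt < 0.08 rad); one post at rest in the bore (foot 4 mm, top 5 mm of the axis, tilt < 0.06 rad), top within 4 mm of the pillar's height; other two posts upright (0.1 rad), within 20 mm of their starts (horizontal distance between rod and stand_mouth below 0.008 m and angle between rod's own z axis and vertical below 0.08 rad and z of rod in the frame of stand_mouth below -0.075 m and linear speed of rod below 0.01 m/s and ((horizontal distance between post_80 and bore below 0.004 m and horizontal distance between post_80_top and bore below 0.005 m and angle between post_80's own z axis and vertical below 0.06 rad and z of post_80_top in the frame of pillar_top between -0.004 and 0.004 m and linear speed of post_80 below 0.01 m/s and distance of each of post_92, post_104 from where it was at the start of the episode below 0.02 m and angle between each of post_92, post_104's own z axis and vertical below 0.1 rad) or (horizontal distance between post_92 and bore below 0.004 m and horizontal distance between post_92_top and bore below 0.005 m and angle between post_92's own z axis and vertical below 0.06 rad and z of post_92_top in the frame of pillar_top between -0.004 and 0.004 m and linear speed of post_92 below 0.01 m/s and distance of each of post_80, post_104 from where it was at the start of the episode below 0.02 m and angle between each of post_80, post_104's own z axis and vertical below 0.1 rad) or (horizontal distance between post_104 and bore below 0.004 m and horizontal distance between post_104_top and bore below 0.005 m and angle between post_104's own z axis and vertical below 0.06 rad and z of post_104_top in the frame of pillar_top between -0.004 and 0.004 m and linear speed of post_104 below 0.01 m/s and distance of each of post_80, post_92 from where it was at the start of the episode below 0.02 m and angle between each of post_80, post_92's own z axis and vertical below 0.1 rad))); the robot touches nothing.
It fails at once if the circuit board is moved more than 30 mm (distance of circuit_board from where it was at the start of the episode above 0.03 m).
It fails at once if the screwdriver is moved more than 30 mm (distance of screwdriver from where it was at the start of the episode above 0.03 m).
It fails at once if the mug is moved more than 30 mm (distance of mug from where it was at the start of the episode above 0.03 m).
It fails at once if the tape roll is moved more than 30 mm (distance of tape_roll from where it was at the start of the episode above 0.03 m).
It fails at once if the multimeter is moved more than 30 mm (distance of multimeter from where it was at the start of the episode above 0.03 m).
It also fails if it takes over 69 s, if anything falls off the work surface, if the arm or the gripper's body presses on something with over 40 N, if the wrist force passes 120 N, or if a joint passes its speed limit or range.

## Robot

A 6-joint arm with a two-finger parallel gripper is mounted at the origin on the work surface. World frame = base frame: x ahead of the robot, y to its left, z up, the work surface at z = 0. Lengths are in m, angles in rad, forces in N, time in s.
With the tool pointing down it reaches from about 0.35 to 1 m from the base axis. Payload 7.1 kg.
Tool frame: the origin (TCP) lies at the very end of the fingers, on their centre line; the grasp point (between the pads) lies 19 mm behind it; x points along the fingers, y is the direction in which the jaws open and shut, and the axes are right-handed (so a half turn about x gives the same grasp; the last joint's range is limited). The gripper opens to 85 mm and grips with 20 to 120 N. Pads are 22 mm wide; open, the fingers measure 114 mm over their backs; the gripper's body (76 mm by 85 mm) begins 54 mm behind the grasp point. The pads swing forward as they close: fully open they stand 13 mm farther back than shut.
Start: joints at [-1.186, 0.423, 1.63, -0, 1.089, -0.019], TCP at [0.246, -0.575, 0.231] pointing down, gripper open.
Joint ranges: [-3, 3], [-0.9, 2.11], [0.09, 2.58], [-1.31, 4.45], [0.11, 2.69], [-2.54, 2.54]. Speed limits (rad/s): [2.39, 2.39, 3.01, 3.14, 3.14, 3.14].

## Interface

Orientations are given as a unit quaternion [x, y, z, w].
In Python, from cell import ctrl gives the robot as it stands.
- The arm moves only by the shell command python3 -m jog 'ROWS' [FORCE]. ROWS is JSON, a list of rows, each a list of 7 numbers: the turn, a rotation vector about the tool's x, y, z normalised to -1 to 1, where 1 is pi rad, then the shift along the tool's x, y, z normalised to -1 to 1, where 1 is 600 mm, then the closure, from -1 (fully open) to 1 (shut). A call has 1 to 8 rows; each row is the pose to reach, as a shift and turn from the pose commanded when the call began, along the tool's axes at that moment, turning the shorter way round; what a row does not reach only later rows make up. A row lasts 1/12 s, in which the tool goes at most 41.7 mm and 7.16 degrees, less where a joint would pass 70% of its speed; a pose out of reach is approached as far as the arm can. A call with a number of a shift or a turn outside -1 to 1 is refused whole. A call with a gripper value outside its range is refused whole. The fingers move at their own pace and stop on an object; FORCE is the grip in N (left out, the last holds). Time passes only in rows, so rows that repeat a pose let the fingers close. It gives the time, the measured TCP pose, the force and the opening at its end, in the units of the state.
- ctrl.sense(): the state, without advancing time (a new reading comes with each control period).
- ctrl.snapshot(name): name is "scene" or "top" or "wrist"; returns a dict with "frame" (480x640x3 uint8, red, green, blue), "fovy" (degrees; the focal length in pixels is half the picture's height over the tangent of half this angle, whatever the lens; pixels are square), "cx", "cy" (the principal point, pixels), "R" (3x3) and "t" (3): a world point X has camera coordinates R X + t. Camera axes: x right, y down, z forward; pixel columns grow to the right and rows downward; lengths in m; the calibration is good to about 2 mm. The wrist camera is an equidistant fisheye: a pixel r from the principal point sees the ray r / f radians off the axis. A picture is of the moment at which its call begins. There is no depth.
- ctrl.sign_off(): hands the job in, once; it reports no verdict.
The state is a dict: "clock": time; "qpos": joint angles; "joint_velocities": joint speeds; "joint_torque": joint torques, N m; "tool_pos": TCP position; "ee_rot": TCP orientation; "force": force on the tool from outside, world axes, zero at the start; "torque": the same for the moment, N m; "grip_width": finger opening in m.
Only numpy, scipy, OpenCV 4.12 (cv2) and the standard library are available. Lean on these libraries where they do the work, as an engineer would, in place of code of your own. Each camera call takes 0.05 s, during which the arm holds its last target.

## Working session

There is one attempt and no reset: what is moved stays moved. The work goes in short steps, Python scripts to look and compute and a shell command to move; the robot and the scene stay as the last step left them, time stands still between calls to the robot, and variables do not carry over. Pictures are saved under pics/ and viewed, and the job is handed in when it is done.

```bash
ls; mkdir -p pics; python3 - <<'E'
from cell import ctrl
import cv2,json,pickle
s=ctrl.sense();print(s)
for n in ["scene","top","wrist"]:
    d=ctrl.snapshot(n);pickle.dump(d,open(f"pics/{n}0.pkl","wb"))
    cv2.imwrite(f"pics/{n}0.png",d["frame"][:,:,::-1]);print(n,d["fovy"],d["cx"],d["cy"],d["R"],d["t"])
E
```

```text
pics
{'clock': 0.0, 'qpos': array([-1.18600956e+00,  4.23895051e-01,  1.63070900e+00,  1.91533360e-05,
        1.08861669e+00, -1.89844202e-02]), 'joint_velocities': array([-8.69556474e-05, -4.38932068e-04,  2.66847056e-03,  6.15641491e-04,
       -4.75914670e-04, -1.84718939e-03]), 'joint_torque': array([ 1.76018559e-03, -5.57380450e+01, -2.81748247e+01,  1.25295987e-04,
        7.19252028e-03,  2.49640829e-05]), 'tool_pos': array([ 0.2453801 , -0.57419962,  0.23050439]), 'ee_rot': array([-0.69264721, -0.1423509 ,  0.6928448 , -0.14121668]), 'force': array([0.20893621, 0.30041103, 0.31523103]), 'torque': array([ 0.02469797, -0.03724792, -0.0213897 ]), 'grip_width': 0.08553457235083381}
scene 50.64463894732465 321.6902082056933 243.26579864945018 [[ 0.09470755  0.99531508  0.01945158]
 [ 0.72769405 -0.0558824  -0.68362162]
 [-0.67933191  0.07889892 -0.72957735]] [-0.04383124 -0.34176991  1.43728282]
top 52.830154128493255 317.8996372370124 250.4817376759299 [[ 0.00976797 -0.9999268   0.0071404 ]
 [-0.99012091 -0.01067055 -0.13980958]
 [ 0.13987553 -0.00570421 -0.99015266]] [-0.00799375  0.55155195  1.05355445]
wrist 65.70646984690485 321.3225177834305 236.7761395796522 [[ 0.39188947 -0.92001072 -0.0017103 ]
 [-0.8879606  -0.37872245  0.26095074]
 [-0.2407252  -0.10074517 -0.9653506 ]] [-0.62441284 -0.03385124  0.37884934]
```

View pics/scene0.png

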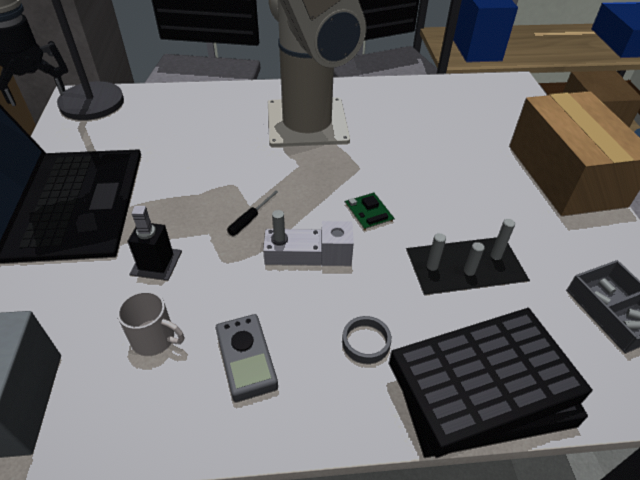

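View pics/top0.png

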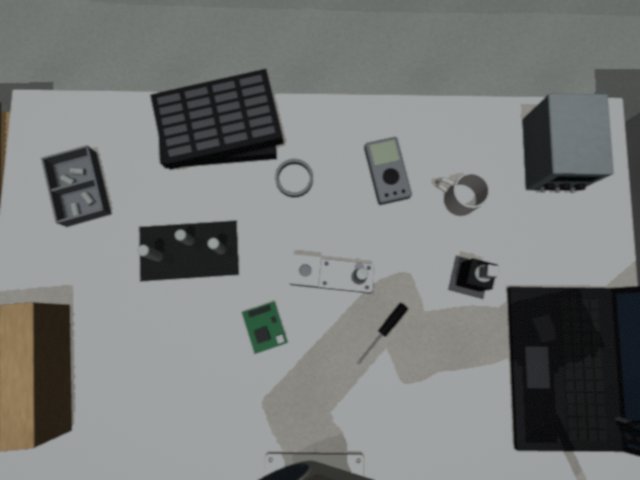

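View pics/wrist0.png

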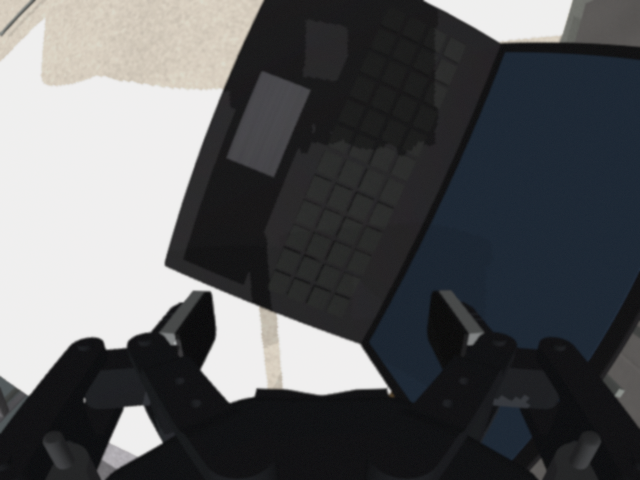

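The top view shows the stand at about (475,274) with the rod, the fixture around (330,272) with the bore at (305,270) and the pillar at (361,273), and the mat with posts at (147,250), (183,236) and (216,244). I'll zoom in to measure.

```bash
cat > h.py <<'E'
import numpy as np,cv2,pickle
def ray(d,u,v):
    f=d["frame"].shape[0]/2/np.tan(np.radians(d["fovy"]/2))
    p=np.array([u-d["cx"],v-d["cy"]])
    if d.get("fish"):
        r=np.hypot(*p);th=r/f
        c=np.array([*(p/max(r,1e-9)*np.sin(th)),np.cos(th)])
    else: c=np.array([*(p/f),1.])
    R=np.array(d["R"]);return -R.T@np.array(d["t"]),R.T@c
def onz(d,u,v,z):
    o,r=ray(d,u,v);return (o+r*(z-o[2])/r[2]).round(4)
def proj(d,X):
    f=d["frame"].shape[0]/2/np.tan(np.radians(d["fovy"]/2))
    c=np.array(d["R"])@np.array(X)+np.array(d["t"])
    if d.get("fish"):
        th=np.arctan2(np.hypot(c[0],c[1]),c[2]);q=c[:2]/np.hypot(c[0],c[1])*th*f
    else: q=c[:2]/c[2]*f
    return q+[d["cx"],d["cy"]]
def two(d1,p1,d2,p2):
    o1,r1=ray(d1,*p1);o2,r2=ray(d2,*p2)
    r1/=np.linalg.norm(r1);r2/=np.linalg.norm(r2)
    a=np.linalg.lstsq(np.c_[r1,-r2],o2-o1,rcond=None)[0]
    A,B=o1+a[0]*r1,o2+a[1]*r2
    return ((A+B)/2).round(4),np.linalg.norm(A-B).round(4)
def load(n):
    d=pickle.load(open(f"pics/{n}.pkl","rb"));d["fish"]=n.startswith("wrist");return d
def snap(n,tag):
    from cell import ctrl
    d=ctrl.snapshot(n);k=f"{n}{tag}";pickle.dump(d,open(f"pics/{k}.pkl","wb"))
    cv2.imwrite(f"pics/{k}.png",d["frame"][:,:,::-1]);return load(k)
def crop(d,u0,v0,w,h,s,name):
    cv2.imwrite(f"pics/{name}.png",cv2.resize(d["frame"][v0:v0+h,u0:u0+w,::-1],None,fx=s,fy=s,interpolation=cv2.INTER_CUBIC))
E
python3 - <<'E'
from h import *
t=load("top0");s=load("scene0")
a=[cv2.resize(x,(390,290),interpolation=cv2.INTER_CUBIC) for x in (t["frame"][215:289,135:235],t["frame"][240:300,285:385],t["frame"][240:300,440:510],)]
cv2.imwrite("pics/c1.png",np.vstack([np.hstack([a[0],a[1]])])[:,:,::-1])
crop(t,440,245,70,60,8,"c2")
crop(s,255,200,110,75,7,"c3");crop(s,400,210,130,90,6,"c4");crop(s,120,195,70,90,6,"c5")
E
```

```text
(no output)
```

View pics/c1.png

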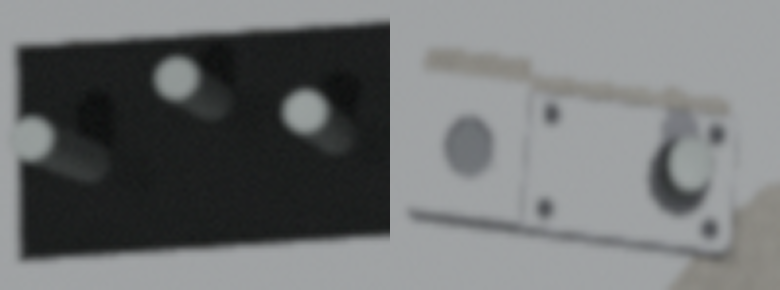

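View pics/c2.png

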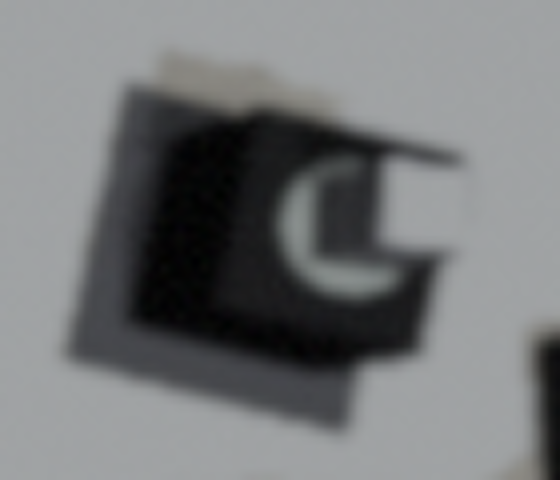

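View pics/c5.png

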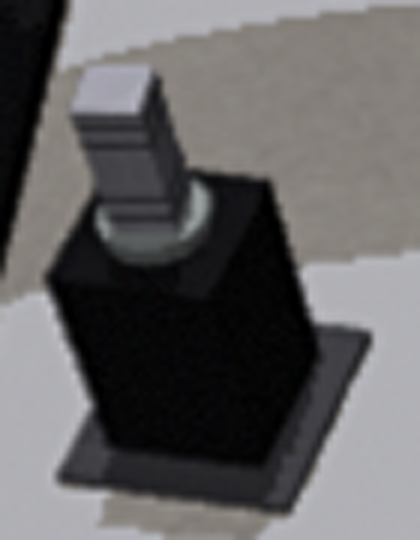

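View pics/c4.png

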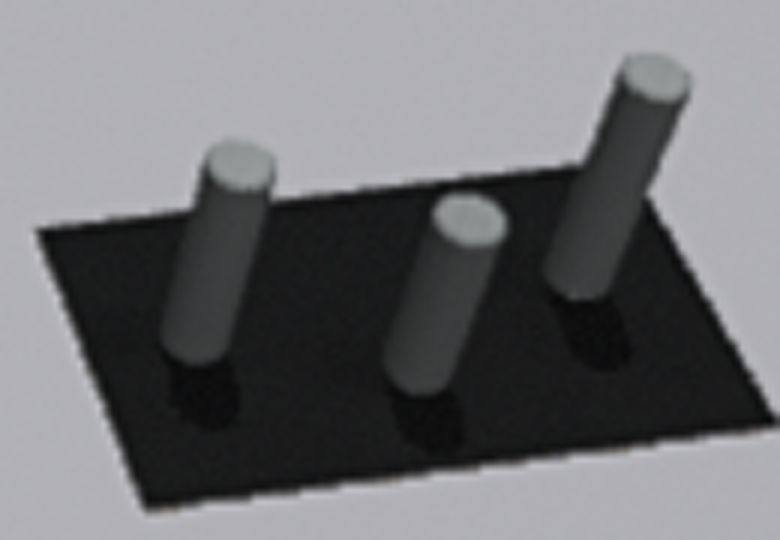

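```bash
python3 - <<'E'
from h import *
t=load("top0");s=load("scene0")
P=dict(l=((213.2,243.3),(440,237.5)),m=((180.4,234.9),(478.3,246.7)),r=((143.5,250.5),(509.2,222.8)),rodtop=((492.8,270.5),(139.3,210.)))
for k,(a,b) in P.items(): print(k,two(t,a,s,b))
print("post at z top", [ (onz(t,*P[k][0],z),onz(s,*P[k][1],z)) for k,z in zip("lmr",(.095,.083,.107))])
print("rod",onz(t,*P["rodtop"][0],.155),onz(s,*P["rodtop"][1],.155))
print("bore",onz(t,305,270,.07),"pillar",onz(t,361.9,273.5,.12))
# rod foot corners, top c2
for q in [(125,85),(345,430),(70,355)]: print(onz(t,440+q[0]/8-.5,245+q[1]/8-.5,0.003))
crop(s,255,200,110,75,7,"c3")
E
```

```text
l (array([0.5575, 0.2245, 0.0919]), np.float64(0.0023))
m (array([0.5773, 0.2995, 0.0799]), np.float64(0.0029))
r (array([0.5389, 0.3695, 0.1036]), np.float64(0.0035))
rodtop (array([ 0.4986, -0.354 ,  0.152 ]), np.float64(0.0017))
post at z top [(array([0.5568, 0.2227, 0.095 ]), array([0.5604, 0.2244, 0.095 ])), (array([0.5763, 0.2971, 0.083 ]), array([0.58  , 0.2994, 0.083 ])), (array([0.538 , 0.3665, 0.107 ]), array([0.542 , 0.3693, 0.107 ]))]
rod [ 0.4983 -0.3538  0.155 ] [ 0.5021 -0.3519  0.155 ]
bore [0.5039 0.0256 0.07  ] pillar [ 0.4928 -0.0938  0.12  ]
[ 0.5492 -0.3234  0.003 ]
[ 0.4494 -0.384   0.003 ]
[ 0.4702 -0.3051  0.003 ]
```

View pics/c3.png

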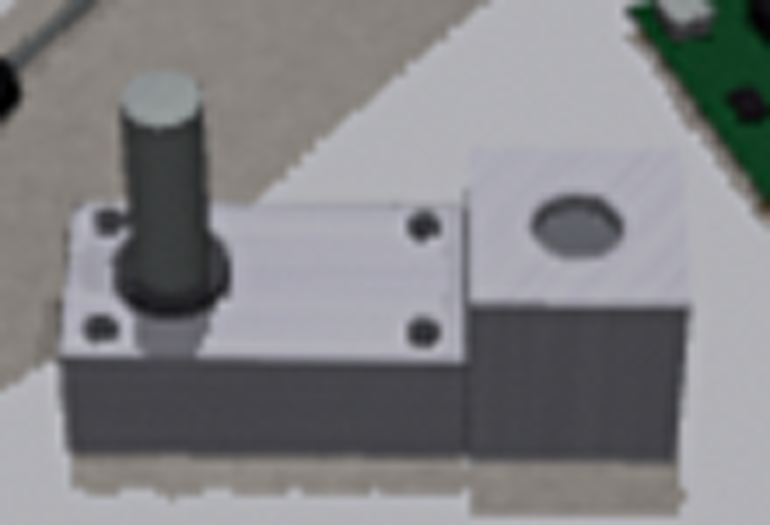

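The posts check out: left is 92, middle 80 and right 104. Next is a planner helper that computes shift and turn, then a move to hover over the rod.

```bash
cat > plan.py <<'E'
import sys,numpy as np
from scipy.spatial.transform import Rotation as Ro
from cell import ctrl
# usage: plan.py x y z yawdeg(jaw dir, mod 180)   -> turn/shift numbers
def rows(x,y,z,yaw=None):
    s=ctrl.sense();R=Ro.from_quat(s["ee_rot"]);p=s["tool_pos"]
    M=R.as_matrix();cur=np.degrees(np.arctan2(M[1,1],M[0,1]))
    if yaw is None: yaw=cur
    yaw=cur+(yaw-cur+90)%180-90
    a=np.radians(yaw);c,n=np.cos(a),np.sin(a)
    T=np.array([[0,c,n],[0,n,-c],[-1,0,0]])
    rv=(R.inv()*Ro.from_matrix(T)).as_rotvec()/np.pi
    sh=M.T@(np.array([x,y,z])-p)/.6
    print("clock",round(s["clock"],2),"pos",p.round(4),"yaw",round(cur,1),"tilt",np.degrees(np.arccos(-M[2,0])).round(2),"F",s["force"].round(2),"w",round(s["grip_width"],4),"q6",s["qpos"][5].round(2))
    print("turn",rv.round(4),"shift",sh.round(4),"rows~",max(np.linalg.norm(sh)*600/41.7,np.linalg.norm(rv)*180/7.16).round(1))
if __name__=="__main__": rows(*[float(v) for v in sys.argv[1:]])
E
python3 plan.py 0.5 -0.353 0.24
python3 plan.py 0.5 -0.353 0.24 0;python3 plan.py 0.5 -0.353 0.24 90
python3 - <<'E'
from h import *
from cell import ctrl
from scipy.spatial.transform import Rotation as Ro
s=ctrl.sense();d=load("wrist0")
M=Ro.from_quat(s["ee_rot"]).as_matrix()
print(M.T@(-d["R"].T@d["t"]-s["tool_pos"]), d["R"]@M)
E
```

```text
clock 0.15 pos [ 0.2454 -0.5743  0.2307] yaw -66.9 tilt 0.07 F [-0.25  0.05 -0.04] w 0.0856 q6 -0.02
turn [-0.     -0.      0.0004] shift [-0.0153 -0.1726 -0.5351] rows~ 8.1
clock 0.15 pos [ 0.2454 -0.5743  0.2307] yaw -66.9 tilt 0.07 F [-0.25  0.05 -0.04] w 0.0856 q6 -0.02
turn [-3.715e-01 -2.000e-04  3.000e-04] shift [-0.0153 -0.1726 -0.5351] rows~ 9.3
clock 0.15 pos [ 0.2454 -0.5743  0.2307] yaw -66.9 tilt 0.07 F [-0.25  0.05 -0.04] w 0.0856 q6 -0.02
turn [1.285e-01 1.000e-04 4.000e-04] shift [-0.0153 -0.1726 -0.5351] rows~ 8.1
[-0.14277779  0.000376   -0.06546509] [[ 4.98621212e-04  9.99999330e-01  1.04450320e-03]
 [-2.60984953e-01 -8.78171253e-04  9.65342469e-01]
 [ 9.65342740e-01 -7.53939851e-04  2.60984341e-01]]
```

```bash
python3 -m jog '[[0,0,0,-0.04,-0.173,-0.535,-1],[0,0,0,-0.04,-0.173,-0.535,-1],[0,0,0,-0.04,-0.173,-0.535,-1],[0,0,0,-0.04,-0.173,-0.535,-1],[0,0,0,-0.04,-0.173,-0.535,-1],[0,0,0,-0.04,-0.173,-0.535,-1],[0,0,0,-0.04,-0.173,-0.535,-1],[0,0,0,-0.04,-0.173,-0.535,-1]]'
python3 -m jog '[[0,0,0,0,0,0,-1],[0,0,0,0,0,0,-1],[0,0,0,0,0,0,-1]]'
python3 - <<'E'
from h import *
d=snap("wrist",1);snap("top",1)
E
```

```text
clock: 0.82
tool_pos: [0.4974, -0.3546, 0.255]
ee_rot: [-0.693, -0.142, 0.693, -0.142]
force: [-0.3, -0.8, -1.5]
grip_width: 0.0855
clock: 1.07
tool_pos: [0.4959, -0.3562, 0.2546]
ee_rot: [-0.692, -0.142, 0.693, -0.142]
force: [0.2, -0.2, 1.0]
grip_width: 0.0852
```

View pics/wrist1.png

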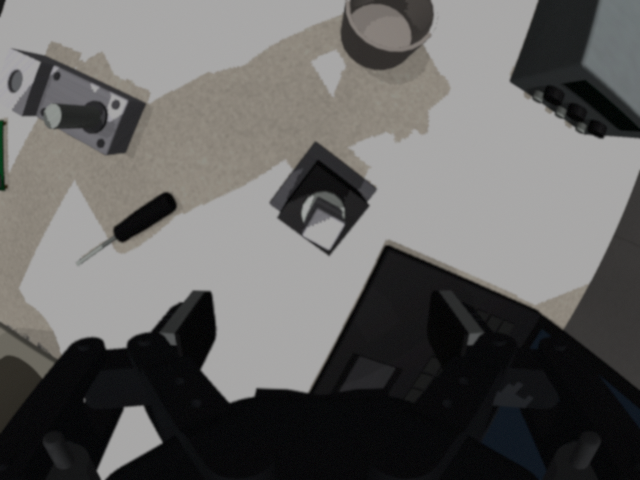

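```bash
python3 - <<'E'
from h import *
d=load("wrist1");crop(d,260,130,125,135,6,"c6")
print(proj(d,[.5,-.353,.155]))
E
```

```text
[318.98014552 229.34051201]
```

View pics/c6.png

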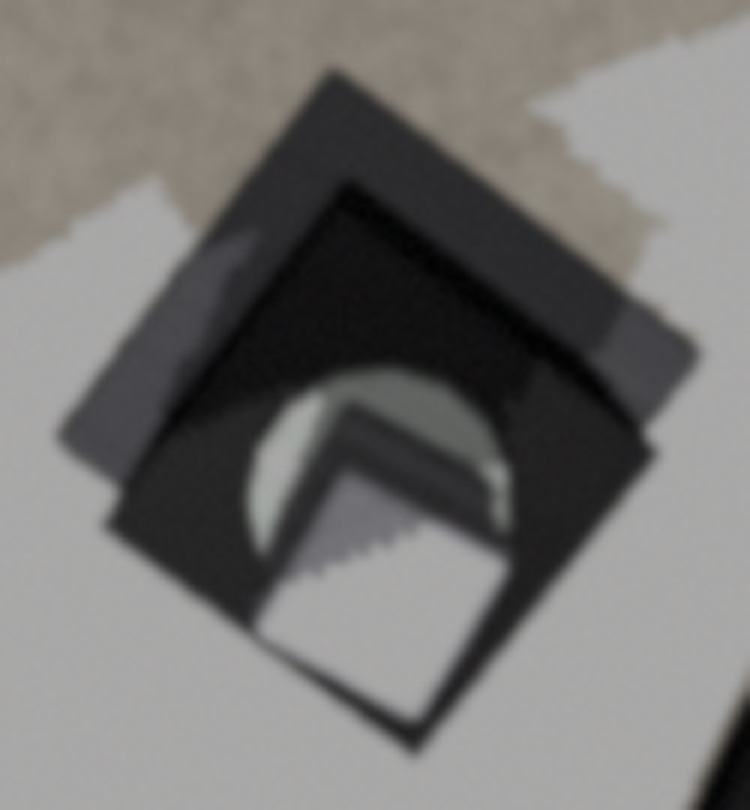

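```bash
python3 - <<'E'
from h import *
d=load("wrist1")
f=lambda L,z:np.array([onz(d,260+(u+.5)/6-.5,130+(v+.5)/6-.5,z) for u,v in L])
def an(q):
    for i in range(len(q)):
        e=q[(i+1)%len(q)]-q[i];print(round(np.degrees(np.arctan2(e[1],e[0]))%90,1),np.linalg.norm(e).round(4),end=" ")
    print(q.mean(0))
an(f([(355,468),(510,562),(412,725),(257,628)],.155))
an(f([(332,68),(702,352)],.003)[:2])
an(f([(345,185),(655,452),(415,755),(107,522)],.092))
t=load("top1");crop(t,440,245,70,60,8,"c7")
# base of pillar/bore from wrist
E
python3 plan.py .5 -.353 .26 -80
```

```text
81.5 0.0203 83.5 0.0219 79.8 0.0208 82.2 0.0213 [ 0.501375 -0.3557    0.155   ]
76.0 0.0831 76.0 0.0831 [ 0.54105 -0.3657   0.003  ]
72.6 0.0568 76.2 0.0555 74.8 0.0554 77.5 0.0578 [ 0.502125 -0.355275  0.092   ]
clock 1.17 pos [ 0.4952 -0.3572  0.2546] yaw -66.9 tilt 0.05 F [ 1.17 -0.48 -0.24] w 0.0852 q6 0.52
turn [0.0725 0.0002 0.0001] shift [-0.0089 -0.0032 -0.0101] rows~ 1.8
```

View pics/c7.png

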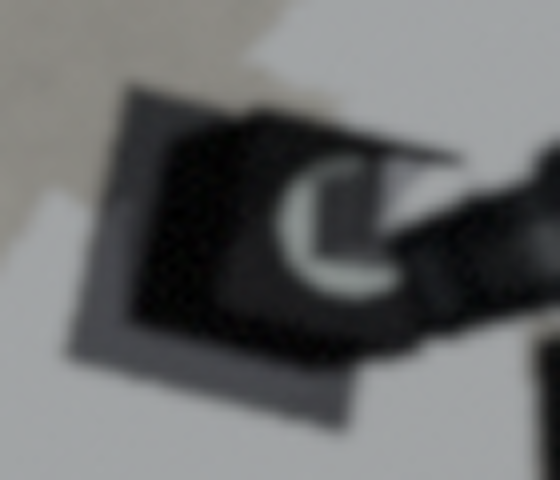

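Rod at about (0.501, -0.355), grip yaw about 82° (mod 90). I'll lower with the jaw turned to -98°.

```bash
python3 plan.py .501 -.355 .175 -98
```

```text
clock 1.17 pos [ 0.4952 -0.3572  0.2546] yaw -66.9 tilt 0.05 F [ 1.17 -0.48 -0.24] w 0.0852 q6 0.52
turn [1.725e-01 3.000e-04 1.000e-04] shift [ 0.1327  0.0006 -0.0105] rows~ 4.3
```

```bash
python3 -m jog '[[0.1725,0,0,0.133,0.0005,-0.0105,-1],[0.1725,0,0,0.133,0.0005,-0.0105,-1],[0.1725,0,0,0.133,0.0005,-0.0105,-1],[0.1725,0,0,0.133,0.0005,-0.0105,-1],[0.1725,0,0,0.133,0.0005,-0.0105,-1],[0.1725,0,0,0.133,0.0005,-0.0105,-1],[0.1725,0,0,0.133,0.0005,-0.0105,-1],[0.1725,0,0,0.133,0.0005,-0.0105,-1]]'
python3 - <<'E'
from h import *
d=snap("wrist",2)
E
python3 plan.py .501 -.355 .113 -98
```

```text
clock: 1.83
tool_pos: [0.5016, -0.3549, 0.1753]
ee_rot: [0.705, -0.049, -0.705, -0.049]
force: [0.9, -0.2, 0.4]
grip_width: 0.0852
clock 1.88 pos [ 0.5018 -0.3547  0.1753] yaw -97.9 tilt 0.01 F [ 0.48 -0.27 -0.27] w 0.0856 q6 1.07
turn [ 0.0005 -0.     -0.    ] shift [0.1039 0.0006 0.0012] rows~ 1.5
```

View pics/wrist2.png

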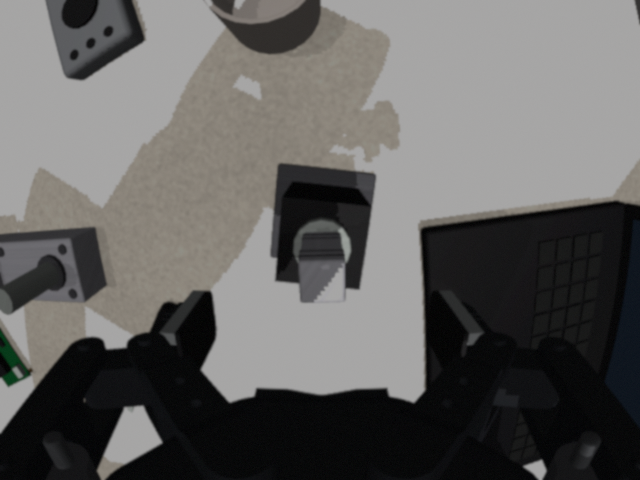

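The rod top (about 300–346, 262–302) is square with the jaws and centred. Descending and gripping.

```bash
python3 -m jog '[[0,0,0,0.05,0.0005,0.001,-1],[0,0,0,0.104,0.0005,0.001,-1],[0,0,0,0.104,0.0005,0.001,-1],[0,0,0,0.104,0.0005,0.001,-1]]'
python3 -m jog '[[0,0,0,0,0,0,1],[0,0,0,0,0,0,1],[0,0,0,0,0,0,1],[0,0,0,0,0,0,1],[0,0,0,0,0,0,1],[0,0,0,0,0,0,1],[0,0,0,0,0,0,1]]' 60
python3 plan.py .501 -.355 .22 -98
```

```text
clock: 2.22
tool_pos: [0.5005, -0.3537, 0.1117]
ee_rot: [-0.704, 0.048, 0.707, 0.049]
force: [0.8, -0.7, 1.0]
grip_width: 0.085
clock: 2.8
tool_pos: [0.502, -0.3546, 0.1138]
ee_rot: [0.706, -0.049, -0.705, -0.049]
force: [-1.3, 0.2, 7.2]
grip_width: 0.0215
clock 2.8 pos [ 0.502  -0.3546  0.1138] yaw -97.9 tilt 0.08 F [-1.26  0.2   7.22] w 0.0215 q6 1.07
turn [ 0.0005 -0.0004 -0.0002] shift [-0.1771  0.001   0.0014] rows~ 2.5
```

Gripped (21.5 mm). I'll lift straight up, then traverse toward the bore, stopping 40 mm short of it so the wrist camera can see it.

```bash
python3 -m jog '[[0,0,0,-0.02,0,0,1],[0,0,0,-0.08,0,0,1],[0,0,0,-0.14,0,0,1],[0,0,0,-0.20,0,0,1],[0,0,0,-0.245,0,0,1],[0,0,0,-0.245,0,0,1],[0,0,0,-0.245,0,0,1]]'
python3 plan.py .465 .026 .26 -90
```

```text
clock: 3.38
tool_pos: [0.5022, -0.3547, 0.262]
ee_rot: [0.707, -0.049, -0.704, -0.048]
force: [0.3, -0.0, -2.0]
grip_width: 0.0212
clock 3.38 pos [ 0.5022 -0.3547  0.262 ] yaw -97.9 tilt 0.22 F [ 0.32 -0.03 -1.99] w 0.0212 q6 1.07
turn [-0.0439 -0.001  -0.0006] shift [ 0.0017 -0.62    0.1487] rows~ 9.2
```

```bash
python3 -m jog '[[-0.044,0,0,0,-0.05,0.01,1],[-0.044,0,0,0,-0.11,0.03,1],[-0.044,0,0,0,-0.17,0.05,1],[-0.044,0,0,0,-0.23,0.07,1],[-0.044,0,0,0,-0.29,0.09,1],[-0.044,0,0,0,-0.35,0.11,1],[-0.044,0,0,0,-0.41,0.12,1],[-0.044,0,0,0,-0.47,0.13,1]]'
python3 -m jog '[[0,0,0,0,-0.06,0.01,1],[0,0,0,0,-0.11,0.02,1],[0,0,0,0,-0.14,0.02,1],[0,0,0,0,-0.15,0.02,1],[0,0,0,0,-0.15,0.02,1],[0,0,0,0,-0.15,0.02,1]]'
python3 - <<'E'
from h import *
d=snap("wrist",3)
E
python3 plan.py .504 .026 .26 -90
```

```text
clock: 4.05
tool_pos: [0.461, -0.0625, 0.2581]
ee_rot: [-0.706, -0.0, 0.708, 0.0]
force: [2.1, 1.2, -2.6]
grip_width: 0.0214
clock: 4.55
tool_pos: [0.4506, 0.0254, 0.2589]
ee_rot: [-0.706, -0.0, 0.708, -0.001]
force: [-0.1, 0.0, -2.0]
grip_width: 0.0212
clock 4.6 pos [0.4508 0.025  0.2591] yaw -90.0 tilt 0.09 F [ 0.44 -0.23 -1.31] w 0.0212 q6 1.6
turn [-0.      0.0005 -0.0001] shift [-0.0017 -0.0017 -0.0886] rows~ 1.3
```

View pics/wrist3.png

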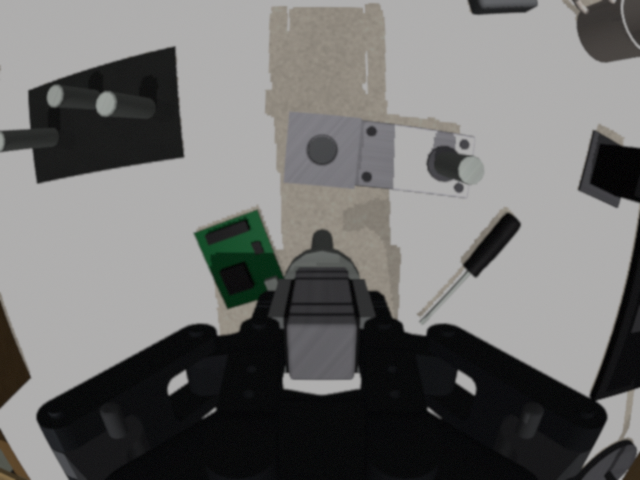

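The bore is at about (322,150), the rod tip at (322,235), and the pillar top at (470,170). Fitting the bore rim.

```bash
python3 - <<'E'
from h import *
d=load("wrist3");g=cv2.cvtColor(d["frame"],cv2.COLOR_RGB2GRAY)
print(g[150,300:346:2])
def blob(x0,x1,y0,y1,T,dark):
    s=g[y0:y1,x0:x1];m=((s<T) if dark else (s>T)).astype(np.uint8)
    n,l,st,c=cv2.connectedComponentsWithStats(m)
    k=1+np.argmax(st[1:,4]);cs,_=cv2.findContours((l==k).astype(np.uint8),0,cv2.CHAIN_APPROX_NONE)
    e=cv2.fitEllipse(cs[0]);print("area",st[k,4],"ell",e[0][0]+x0,e[0][1]+y0,e[1]);return e[0][0]+x0,e[0][1]+y0
b=blob(302,342,132,170,95,True);B=onz(d,*b,.07);print("bore",B)
crop(d,270,90,220,120,3.6,"c8")
E
```

```text
[124 125 123  97  71  70  73  73  72  71  72  71  72  72  72  70  71  70
  67 106 124 125 124]
area 759 ell 321.7348976135254 149.69668769836426 (29.90542221069336, 30.50956153869629)
bore [0.506  0.0245 0.07  ]
```

View pics/c8.png

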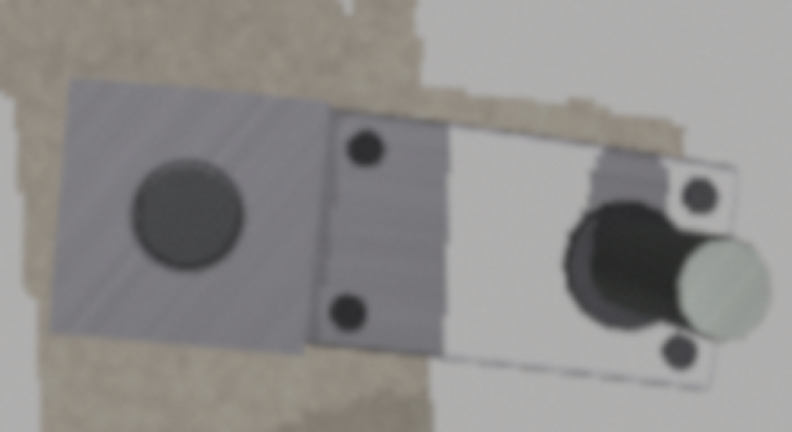

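```bash
python3 plan.py .506 .0245 .185 -90; python3 - <<'E'
from h import *
d=load("wrist3");print(proj(d,[.4508,.025,.157]))
E
python3 -m jog '[[0,0,0,0,0.001,-0.05,1],[0,0,0,0,0.001,-0.092,1],[0,0,0,0.05,0.001,-0.092,1],[0,0,0,0.1,0.001,-0.092,1],[0,0,0,0.123,0.001,-0.092,1],[0,0,0,0.123,0.001,-0.092,1],[0,0,0,0.123,0.001,-0.092,1]]'
python3 - <<'E'
from h import *
d=snap("wrist",4);t=snap("top",4);s=snap("scene",4)
crop(s,255,130,160,140,5,"c9");crop(d,220,150,200,150,4,"c10")
E
python3 plan.py .506 .0245 .15 -90
```

```text
clock 4.6 pos [0.4508 0.025  0.2591] yaw -90.0 tilt 0.09 F [ 0.44 -0.23 -1.31] w 0.0212 q6 1.6
turn [-0.      0.0005 -0.0001] shift [ 0.1233  0.0008 -0.0921] rows~ 2.2
[321.22668153 235.44924537]
clock: 5.18
tool_pos: [0.506, 0.024, 0.1853]
ee_rot: [-0.706, 0.001, 0.708, 0.0]
force: [-0.1, 0.3, -1.8]
grip_width: 0.0213
clock 5.33 pos [0.5074 0.0246 0.1873] yaw -90.0 tilt 0.14 F [ 0.02 -0.68 -2.04] w 0.0215 q6 1.6
turn [-0.0002 -0.0008 -0.    ] shift [0.0622 0.0002 0.0026] rows~ 0.9
```

View pics/c9.png

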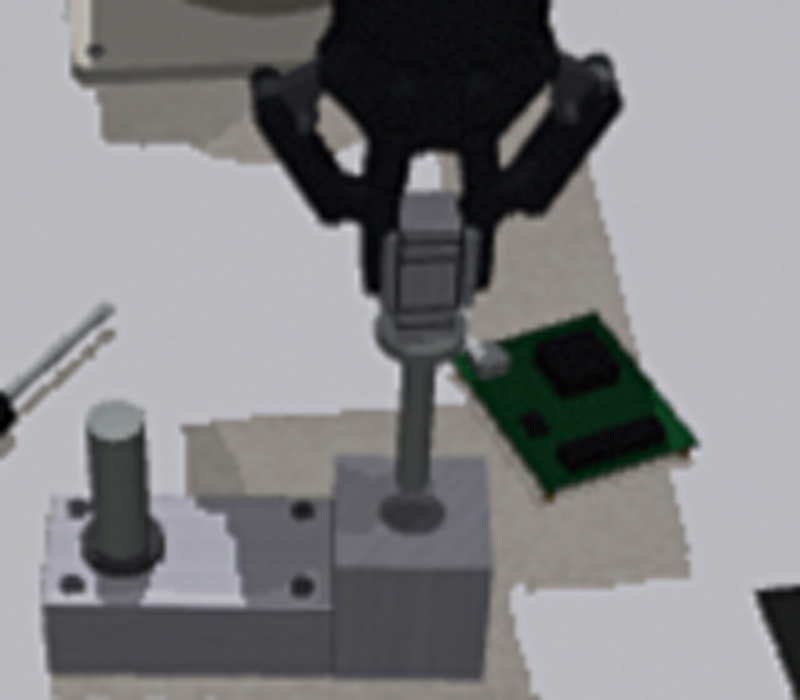

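View pics/c10.png

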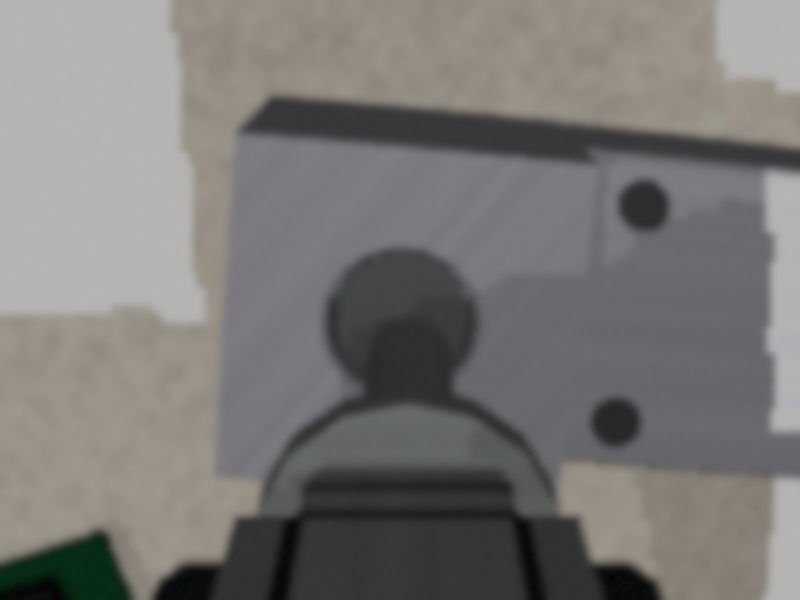

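The tip is over the bore within about 1.5 mm, so I'm descending.

```bash
python3 -m jog '[[0,0,0,0.02,-0.002,0.002,1],[0,0,0,0.045,-0.002,0.002,1],[0,0,0,0.06,-0.002,0.002,1],[0,0,0,0.06,-0.002,0.002,1],[0,0,0,0.06,-0.002,0.002,1]]'
python3 -m jog '[[0,0,0,0.002,0,0,1],[0,0,0,0.004,0,0,1],[0,0,0,0.006,0,0,1],[0,0,0,0.008,0,0,1],[0,0,0,0.010,0,0,1]]'

```

```text
clock: 5.75
tool_pos: [0.5053, 0.0263, 0.1505]
ee_rot: [0.707, 0.0, -0.707, 0.0]
force: [0.6, -0.2, -1.3]
grip_width: 0.0215
clock: 6.17
tool_pos: [0.5056, 0.0263, 0.1442]
ee_rot: [0.707, 0.0, -0.707, 0.0]
force: [0.2, -0.6, -0.9]
grip_width: 0.0212
```

```bash
python3 plan.py .506 .0255 .142
```

```text
clock 6.17 pos [0.5056 0.0263 0.1442] yaw -90.0 tilt 0.06 F [ 0.17 -0.57 -0.89] w 0.0212 q6 1.6
turn [ 0.     -0.0003 -0.    ] shift [ 0.0037  0.0013 -0.0007] rows~ 0.1
```

```bash
python3 -m jog '[[0,0,0,0.003,0,0,1],[0,0,0,0.006,0,0,1],[0,0,0,0.009,0,0,1],[0,0,0,0.009,0,0,1],[0,0,0,0.009,0,0,1]]'
```

```text
clock: 6.58
tool_pos: [0.5074, 0.0262, 0.1413]
ee_rot: [0.709, 0.0, -0.705, 0.0]
force: [-3.5, -1.4, 25.0]
grip_width: 0.0212
```

```bash
python3 -m jog '[[0,0,0,-0.009,0,0.0015,1],[0,0,0,-0.012,0,0.0015,1],[0,0,0,-0.012,0,0.0015,1],[0,0,0,-0.012,0,0.0015,1]]'
python3 -m jog '[[0,0,0,0.003,0,0,1],[0,0,0,0.006,0,0,1],[0,0,0,0.009,0,0,1],[0,0,0,0.010,0,0,1],[0,0,0,0.010,0,0,1]]'
python3 plan.py .506 .0255 .142
python3 - <<'E'
from h import *
s=snap("scene",5);crop(s,255,130,160,140,5,"c11")
E
```

```text
clock: 6.92
tool_pos: [0.5041, 0.0263, 0.1455]
ee_rot: [-0.707, -0.0, 0.707, 0.0]
force: [0.6, -0.1, -0.7]
grip_width: 0.0211
clock: 7.33
tool_pos: [0.505, 0.0264, 0.1413]
ee_rot: [0.708, 0.0, -0.707, -0.0]
force: [-4.0, -0.1, 19.9]
grip_width: 0.0213
clock 7.33 pos [0.505  0.0264 0.1413] yaw -90.0 tilt 0.07 F [-4.04 -0.06 19.91] w 0.0213 q6 1.6
turn [-0.     -0.0004  0.    ] shift [-0.0011  0.0015 -0.0016] rows~ 0.0
```

View pics/c11.png

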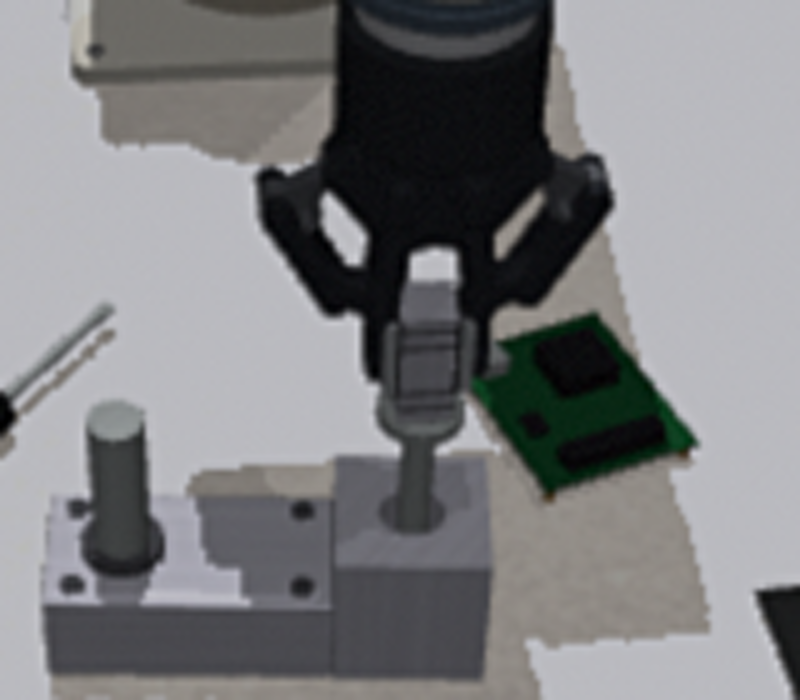

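It stopped hard twice at TCP z = 0.1413, so the tip was about 0.0395 and the depth 30 mm. That means post_80. Next, returning the rod.

```bash
python3 -m jog '[[0,0,0,-0.02,0,0,1],[0,0,0,-0.08,0,0,1],[0,0,0,-0.14,0,0,1],[0,0,0,-0.19,0,0,1],[0,0,0,-0.205,0,0,1],[0,0,0,-0.205,0,0,1]]'
python3 plan.py .502 -.3546 .265 -97.9
```

```text
clock: 7.88
tool_pos: [0.5055, 0.0263, 0.2647]
ee_rot: [0.709, 0.0, -0.706, 0.0]
force: [1.0, -0.2, -2.6]
grip_width: 0.0215
clock 7.88 pos [0.5055 0.0263 0.2647] yaw -90.0 tilt 0.25 F [ 0.97 -0.18 -2.57] w 0.0215 q6 1.6
turn [ 0.0439 -0.0014  0.0001] shift [-6.000e-04  6.349e-01  5.900e-03] rows~ 9.1
```

```bash
python3 -m jog '[[0.044,0,0,0,0.05,0,1],[0.044,0,0,0,0.11,0.001,1],[0.044,0,0,0,0.17,0.002,1],[0.044,0,0,0,0.23,0.003,1],[0.044,0,0,0,0.29,0.004,1],[0.044,0,0,0,0.35,0.005,1],[0.044,0,0,0,0.41,0.006,1],[0.044,0,0,0,0.47,0.006,1]]'
python3 -m jog '[[0,0,0,0,0.06,0,1],[0,0,0,0,0.11,0,1],[0,0,0,0,0.15,0,1],[0,0,0,0,0.165,0,1],[0,0,0,0,0.165,0,1],[0,0,0,0,0.165,0,1]]'
python3 plan.py .502 -.3546 .21 -97.9

```

```text
clock: 8.55
tool_pos: [0.4989, -0.2568, 0.2597]
ee_rot: [-0.704, 0.048, 0.707, 0.05]
force: [0.6, 0.5, -2.0]
grip_width: 0.0214
clock: 9.05
tool_pos: [0.4862, -0.3528, 0.2606]
ee_rot: [-0.704, 0.048, 0.706, 0.05]
force: [0.3, 0.5, -2.1]
grip_width: 0.0218
clock 9.05 pos [ 0.4862 -0.3528  0.2606] yaw -98.0 tilt 0.22 F [ 0.28  0.54 -2.1 ] w 0.0218 q6 1.06
turn [-0.0004  0.001   0.0007] shift [ 0.0842 -0.0006 -0.0268] rows~ 1.3
```

```bash
python3 -m jog '[[0,0,0,0.03,-0.0005,-0.027,1],[0,0,0,0.07,-0.0005,-0.027,1],[0,0,0,0.07,-0.0005,-0.027,1],[0,0,0,0.07,-0.0005,-0.027,1],[0,0,0,0.07,-0.0005,-0.027,1]]'
python3 plan.py .502 -.3546 .14 -97.9
python3 - <<'E'
from h import *
d=snap("wrist",6);s=snap("scene",6)
crop(d,220,130,200,170,4,"c12");crop(s,80,130,120,150,4,"c13")
E
```

```text
clock: 9.47
tool_pos: [0.5034, -0.3547, 0.2213]
ee_rot: [-0.705, 0.048, 0.706, 0.048]
force: [0.6, 0.1, -0.8]
grip_width: 0.0213
clock 9.47 pos [ 0.5034 -0.3547  0.2213] yaw -97.8 tilt 0.02 F [ 0.6   0.13 -0.78] w 0.0213 q6 1.07
turn [0.0003 0.0001 0.0001] shift [0.1354 0.0002 0.0022] rows~ 1.9
```

View pics/c12.png

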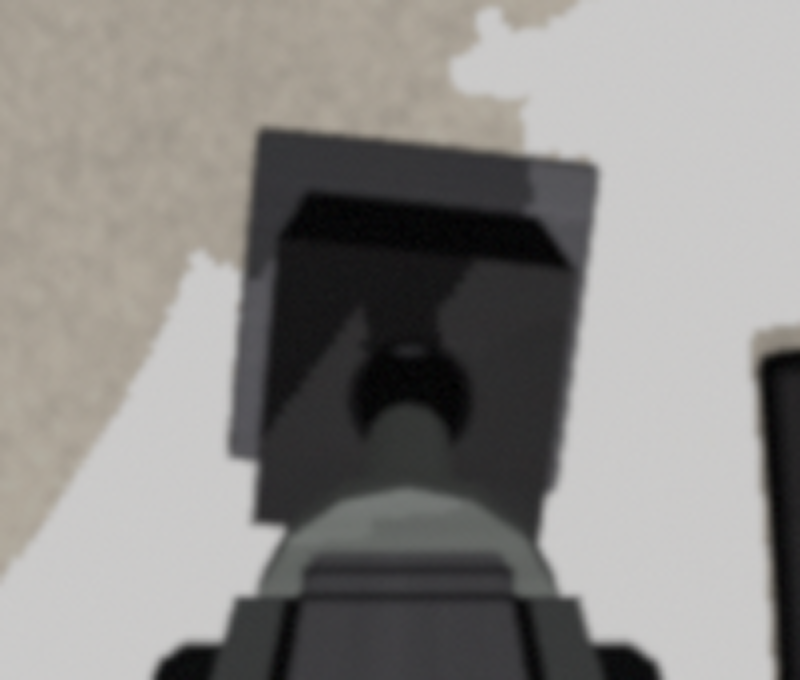

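View pics/c13.png

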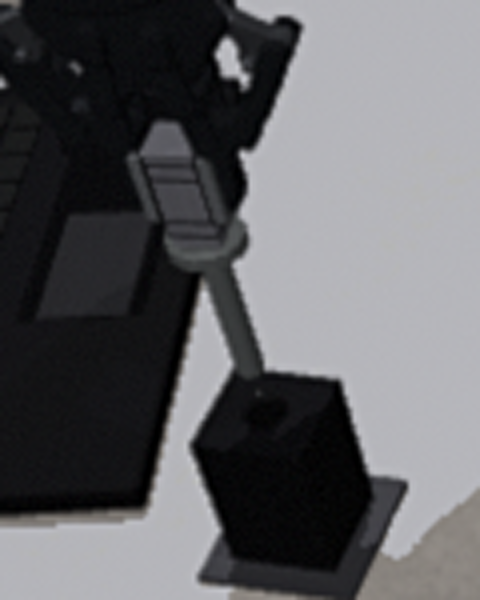

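Laterally the tip is aligned with the hole (410 against 411 in the crop). Lowering.

```bash
python3 -m jog '[[0,0,0,0.02,0,0.0015,1],[0,0,0,0.05,0,0.0015,1],[0,0,0,0.08,0,0.0015,1],[0,0,0,0.11,0,0.0015,1],[0,0,0,0.13,0,0.0015,1],[0,0,0,0.14,0,0.0015,1],[0,0,0,0.14,0,0.0015,1]]'
python3 plan.py .502 -.3546 .114 -97.9

```

```text
clock: 10.15
tool_pos: [0.5015, -0.3551, 0.1354]
ee_rot: [-0.705, 0.048, 0.706, 0.049]
force: [0.4, 0.2, -1.8]
grip_width: 0.0212
clock 10.15 pos [ 0.5015 -0.3551  0.1354] yaw -97.9 tilt 0.13 F [ 0.41  0.17 -1.81] w 0.0212 q6 1.07
turn [-0.0001  0.0006  0.0004] shift [ 0.0356 -0.0009 -0.0008] rows~ 0.5
```

```bash
python3 -m jog '[[0,0,0,0.015,-0.0005,0,1],[0,0,0,0.028,-0.0005,0,1],[0,0,0,0.034,-0.0005,0,1],[0,0,0,0.037,-0.0005,0,1],[0,0,0,0.037,-0.0005,0,1]]'
python3 plan.py .502 -.3546 .114 -97.9

```

```text
clock: 10.57
tool_pos: [0.5021, -0.3551, 0.1142]
ee_rot: [-0.705, 0.049, 0.706, 0.049]
force: [0.1, -0.5, -1.9]
grip_width: 0.0213
clock 10.57 pos [ 0.5021 -0.3551  0.1142] yaw -97.9 tilt 0.03 F [ 0.11 -0.46 -1.95] w 0.0213 q6 1.07
turn [-0.0001  0.0002  0.0001] shift [ 0.0004 -0.0009  0.0004] rows~ 0.0
```

```bash
python3 -m jog '[[0,0,0,0.002,0,0,1],[0,0,0,0.003,0,0,1],[0,0,0,0.003,0,0,1]]'
python3 -m jog '[[0,0,0,0,0,0,0.2],[0,0,0,0,0,0,-0.2],[0,0,0,0,0,0,-1],[0,0,0,0,0,0,-1],[0,0,0,0,0,0,-1],[0,0,0,0,0,0,-1]]'
python3 -m jog '[[0,0,0,-0.04,0,0,-1],[0,0,0,-0.1,0,0,-1],[0,0,0,-0.16,0,0,-1],[0,0,0,-0.22,0,0,-1],[0,0,0,-0.25,0,0,-1],[0,0,0,-0.25,0,0,-1]]'
python3 - <<'E'
from h import *
d=snap("wrist",7);crop(d,220,130,200,170,4,"c14")
E
python3 plan.py .48 .2 .265 -97.9
```

```text
clock: 10.82
tool_pos: [0.5026, -0.3555, 0.1137]
ee_rot: [0.706, -0.049, -0.705, -0.049]
force: [-1.7, 0.5, 3.6]
grip_width: 0.0211
clock: 11.32
tool_pos: [0.5023, -0.3553, 0.1128]
ee_rot: [0.705, -0.049, -0.705, -0.049]
force: [0.1, -0.3, 0.9]
grip_width: 0.0854
clock: 11.82
tool_pos: [0.5045, -0.3569, 0.2683]
ee_rot: [0.708, -0.051, -0.703, -0.047]
force: [0.1, 0.1, -0.2]
grip_width: 0.0856
clock 11.87 pos [ 0.5034 -0.3561  0.2654] yaw -97.9 tilt 0.3 F [ 0.46 -0.17  0.27] w 0.0857 q6 1.07
turn [-0.0001 -0.0014 -0.0008] shift [-0.0023 -0.9126  0.1662] rows~ 13.3
```

View pics/c14.png

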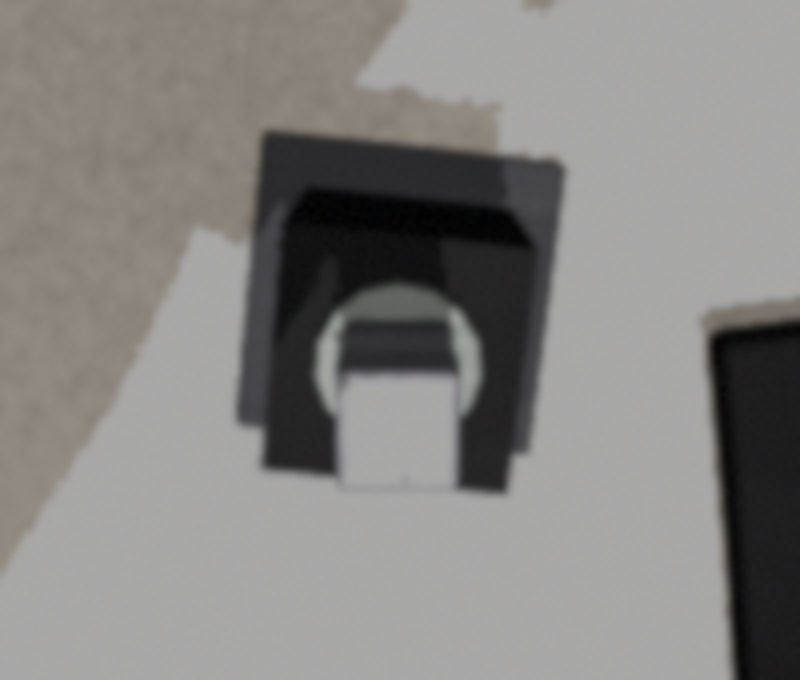

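The rod is seated in its stand. Next I'll traverse to above post_80, turning the jaw to yaw 0.

```bash
sed -i 's/if yaw is None: yaw=cur/if yaw is None: yaw=cur\n    if len(sys.argv)>5: cur=0*cur+cur-360*round((cur-yaw)\/360)\n    else:/; s/^    else:$/    else:/' plan.py; sed -n 8,14p plan.py; python3 plan.py .54 -.03 .27 -50 x
```

```text
if yaw is None: yaw=cur
    if len(sys.argv)>5: cur=0*cur+cur-360*round((cur-yaw)/360)
    else:
    yaw=cur+(yaw-cur+90)%180-90
    a=np.radians(yaw);c,n=np.cos(a),np.sin(a)
    T=np.array([[0,c,n],[0,n,-c],[-1,0,0]])
    rv=(R.inv()*Ro.from_matrix(T)).as_rotvec()/np.pi  File "plan.py", line 11
    yaw=cur+(yaw-cur+90)%180-90
    ^^^
IndentationError: expected an indented block after 'else' statement on line 10
```

```bash
sed -i '9,11d' plan.py; sed -i '8a\    if len(sys.argv)<=5: yaw=cur+(yaw-cur+90)%180-90' plan.py; python3 plan.py .54 -.05 .27 -55 x
```

```text
Traceback (most recent call last):
  File "plan.py", line 16, in <module>
    if __name__=="__main__": rows(*[float(v) for v in sys.argv[1:]])
                                    ~~~~~^^^
ValueError: could not convert string to float: 'x'
```

```bash
sed -i 's/argv\[1:\]/argv[1:5]/' plan.py; python3 plan.py .54 -.05 .27 -55 x
```

```text
clock 11.87 pos [ 0.5034 -0.3561  0.2654] yaw -97.9 tilt 0.3 F [ 0.46 -0.17  0.27] w 0.0857 q6 1.07
turn [-0.2384 -0.0011 -0.0013] shift [-0.0089 -0.5137  0.0097] rows~ 7.4
```

```bash
python3 -m jog '[[-0.238,0,0,-0.009,-0.514,0.01,-1],[-0.238,0,0,-0.009,-0.514,0.01,-1],[-0.238,0,0,-0.009,-0.514,0.01,-1],[-0.238,0,0,-0.009,-0.514,0.01,-1],[-0.238,0,0,-0.009,-0.514,0.01,-1],[-0.238,0,0,-0.009,-0.514,0.01,-1],[-0.238,0,0,-0.009,-0.514,0.01,-1],[-0.238,0,0,-0.009,-0.514,0.01,-1]]'; python3 plan.py .578 .3 .25 0 x
```

```text
clock: 12.53
tool_pos: [0.5378, -0.0447, 0.2665]
ee_rot: [-0.673, -0.214, 0.675, -0.212]
force: [0.1, 0.1, -0.5]
grip_width: 0.0855
clock 12.53 pos [ 0.5378 -0.0447  0.2665] yaw -54.9 tilt 0.18 F [ 0.12  0.09 -0.49] w 0.0855 q6 0.85
turn [-0.305  -0.      0.0011] shift [ 0.0282 -0.4314 -0.3851] rows~ 8.3
```

```bash
python3 -m jog '[[-0.305,0,0,0.028,-0.431,-0.385,-1],[-0.305,0,0,0.028,-0.431,-0.385,-1],[-0.305,0,0,0.028,-0.431,-0.385,-1],[-0.305,0,0,0.028,-0.431,-0.385,-1],[-0.305,0,0,0.028,-0.431,-0.385,-1],[-0.305,0,0,0.028,-0.431,-0.385,-1],[-0.305,0,0,0.028,-0.431,-0.385,-1],[-0.305,0,0,0.028,-0.431,-0.385,-1]]'; python3 -m jog '[[0,0,0,0,0,0,-1],[0,0,0,0,0,0,-1]]';python3 - <<'E'
from h import *
d=snap("wrist",8)
E
python3 plan.py .578 .298 .046 0 x
```

```text
clock: 13.2
tool_pos: [0.5774, 0.2833, 0.2498]
ee_rot: [0.498, 0.501, -0.5, 0.501]
force: [0.7, -0.1, 0.3]
grip_width: 0.0855
clock: 13.37
tool_pos: [0.5773, 0.2835, 0.2494]
ee_rot: [-0.499, -0.501, 0.501, -0.5]
force: [-0.4, -0.5, 0.1]
grip_width: 0.0849
clock 13.42 pos [0.5773 0.282  0.2498] yaw -0.1 tilt 0.21 F [ 0.28 -0.56  0.53] w 0.0853 q6 0.44
turn [-0.0006  0.0006  0.001 ] shift [ 0.3396  0.0022 -0.0274] rows~ 4.9
```

View pics/wrist8.png

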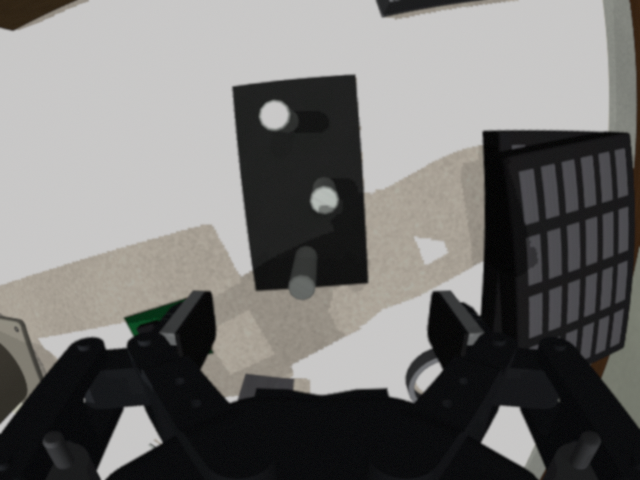

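Tops: post_104 at (275,115), post_80 at (324,200), post_92 at (302,287).

```bash
python3 - <<'E'
from h import *
d=load("wrist8");crop(d,230,85,150,230,2.6,"c15")
for k,p,z in (("104",(275,115),.107),("80",(323.5,199.5),.083),("92",(302,287.5),.095)): print(k,onz(d,*p,z))
g=cv2.cvtColor(d["frame"],cv2.COLOR_RGB2GRAY)
s=g[180:220,300:345];crop(d,295,170,60,50,12,"c16")
E
```

```text
104 [0.5413 0.3674 0.107 ]
80 [0.5781 0.2976 0.083 ]
92 [0.5596 0.2227 0.095 ]
```

View pics/c16.png

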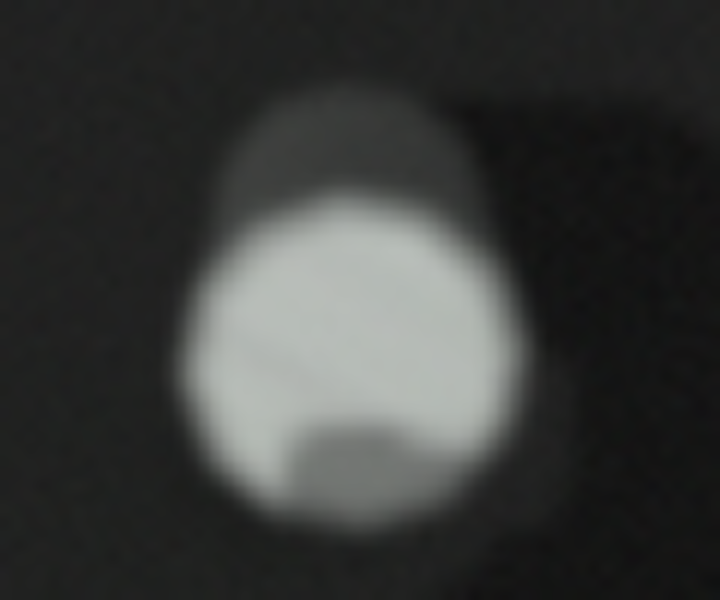

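```bash
python3 -m jog '[[0,0,0,0.06,0.001,-0.0265,-1],[0,0,0,0.12,0.001,-0.0265,-1],[0,0,0,0.18,0.001,-0.0265,-1],[0,0,0,0.21,0.001,-0.0265,-1],[0,0,0,0.21,0.001,-0.0265,-1],[0,0,0,0.21,0.001,-0.0265,-1]]'
python3 - <<'E'
from h import *
d=snap("wrist",9)
E
python3 plan.py .578 .2976 .046 0 x
```

```text
clock: 13.92
tool_pos: [0.5785, 0.2957, 0.1249]
ee_rot: [-0.5, -0.499, 0.502, -0.498]
force: [0.4, 0.1, 0.9]
grip_width: 0.0854
clock 13.97 pos [0.5796 0.2965 0.1266] yaw -0.3 tilt 0.01 F [ 0.64 -0.13  0.34] w 0.0852 q6 0.46
turn [-0.0015  0.     -0.    ] shift [ 0.1343 -0.0027 -0.0017] rows~ 1.9
```

View pics/wrist9.png

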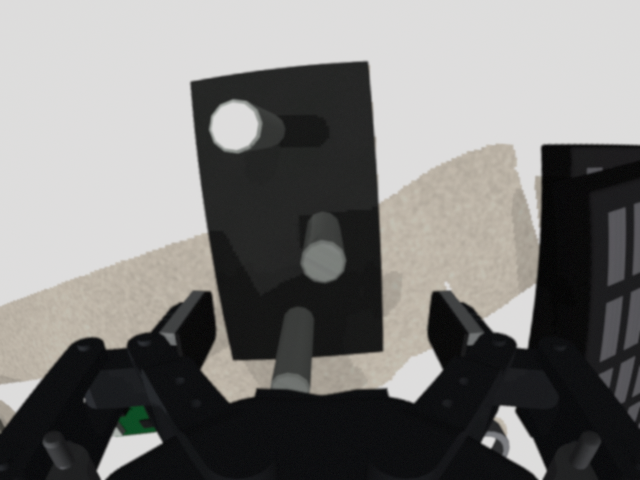

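```bash
python3 - <<'E'
from h import *
d=load("wrist9");print(onz(d,323,261.5,.083),onz(d,236,126,.107))
E
python3 -m jog '[[0,0,0,0.04,-0.002,-0.0015,-1],[0,0,0,0.08,-0.002,-0.0015,-1],[0,0,0,0.12,-0.002,-0.0015,-1],[0,0,0,0.134,-0.002,-0.0015,-1],[0,0,0,0.134,-0.002,-0.0015,-1],[0,0,0,0.134,-0.002,-0.0015,-1]]'
python3 -m jog '[[0,0,0,0,0,0,0],[0,0,0,0,0,0,1],[0,0,0,0,0,0,1],[0,0,0,0,0,0,1],[0,0,0,0,0,0,1],[0,0,0,0,0,0,1],[0,0,0,0,0,0,1],[0,0,0,0,0,0,1]]' 70
python3 plan.py .578 .2976 .046 0 x
```

```text
[0.5789 0.2977 0.083 ] [0.5415 0.3676 0.107 ]
clock: 14.47
tool_pos: [0.579, 0.2986, 0.0472]
ee_rot: [0.502, 0.499, -0.5, 0.499]
force: [0.0, 0.5, 0.6]
grip_width: 0.0859
clock: 15.13
tool_pos: [0.5783, 0.2986, 0.0464]
ee_rot: [0.501, 0.499, -0.5, 0.499]
force: [-1.4, -0.4, 6.8]
grip_width: 0.0221
clock 15.13 pos [0.5783 0.2986 0.0464] yaw -0.2 tilt 0.05 F [-1.37 -0.39  6.75] w 0.0221 q6 0.46
turn [-0.001  -0.0001 -0.0003] shift [ 0.0007 -0.0005  0.0017] rows~ 0.0
```

```bash
python3 -m jog '[[0,0,0,-0.02,0,0,1],[0,0,0,-0.07,0,0,1],[0,0,0,-0.13,0,0,1],[0,0,0,-0.19,0,0,1],[0,0,0,-0.25,0,0,1],[0,0,0,-0.29,0,0,1],[0,0,0,-0.29,0,0,1],[0,0,0,-0.29,0,0,1]]'
python3 plan.py .5055 .06 .22 0 x
```

```text
clock: 15.8
tool_pos: [0.5783, 0.2985, 0.2211]
ee_rot: [0.502, 0.499, -0.5, 0.5]
force: [-0.3, -0.3, -3.8]
grip_width: 0.0226
clock 15.8 pos [0.5783 0.2985 0.2211] yaw -0.2 tilt 0.14 F [-0.25 -0.33 -3.8 ] w 0.0226 q6 0.46
turn [-0.001  -0.0004 -0.0007] shift [ 0.0011 -0.1201  0.3979] rows~ 6.0
```

```bash
python3 -m jog '[[-0.001,0,0,0,-0.015,0.05,1],[-0.001,0,0,0,-0.03,0.11,1],[-0.001,0,0,0,-0.05,0.17,1],[-0.001,0,0,0,-0.07,0.23,1],[-0.001,0,0,0,-0.09,0.29,1],[-0.001,0,0,0,-0.11,0.35,1],[-0.001,0,0,0,-0.12,0.38,1],[-0.001,0,0,0,-0.12,0.398,1]]'
python3 -m jog '[[0,0,0,0,0,0,1],[0,0,0,0,0,0,1],[0,0,0,0,0,0,1]]'
python3 - <<'E'
from h import *
d=snap("wrist",10)
E
python3 plan.py .5055 .026 .14 0 x
```

```text
clock: 16.47
tool_pos: [0.5017, 0.0574, 0.2173]
ee_rot: [-0.499, -0.501, 0.502, -0.498]
force: [-0.6, 0.9, -2.9]
grip_width: 0.0227
clock: 16.72
tool_pos: [0.5054, 0.0606, 0.219]
ee_rot: [0.5, 0.5, -0.5, 0.5]
force: [-0.3, 1.3, -3.8]
grip_width: 0.0223
clock 16.77 pos [0.5054 0.0608 0.2191] yaw 0.1 tilt 0.05 F [ 0.23  0.11 -2.98] w 0.0225 q6 0.09
turn [ 0.0003 -0.0001  0.0002] shift [1.318e-01 1.000e-04 5.800e-02] rows~ 2.1
```

View pics/wrist10.png

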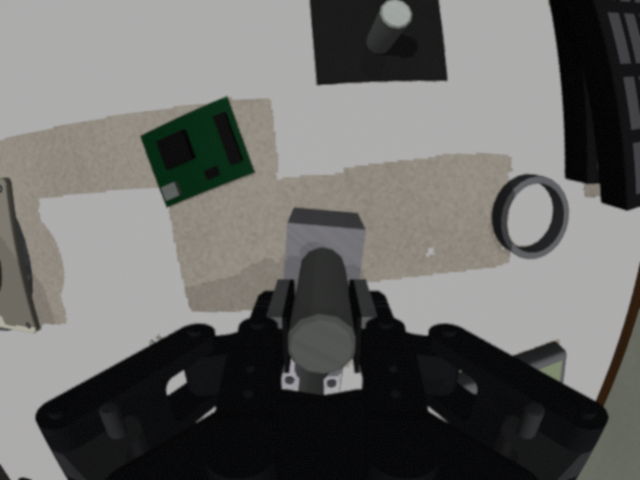

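The post hides the bore here, so I'll move further in -y for a clear view.

```bash
python3 -m jog '[[0,0,0,0,0,0.05,1],[0,0,0,0,0,0.1,1],[0,0,0,0,0,0.135,1],[0,0,0,0,0,0.135,1],[0,0,0,0,0,0.135,1],[0,0,0,0,0,0.135,1]]'
python3 - <<'E'
from h import *
d=snap("wrist",11);crop(d,240,100,170,190,4,"c17")
E
python3 plan.py .5055 .026 .14 0 x
```

```text
clock: 17.27
tool_pos: [0.5055, -0.0203, 0.2195]
ee_rot: [0.5, 0.5, -0.5, 0.5]
force: [0.5, -0.3, -2.5]
grip_width: 0.0221
clock 17.32 pos [ 0.5054 -0.0201  0.2195] yaw 0.1 tilt 0.02 F [ 0.43  0.52 -3.19] w 0.0225 q6 -0.06
turn [ 0.0004 -0.0001  0.0001] shift [ 0.1325  0.0003 -0.0768] rows~ 2.2
```

View pics/c17.png

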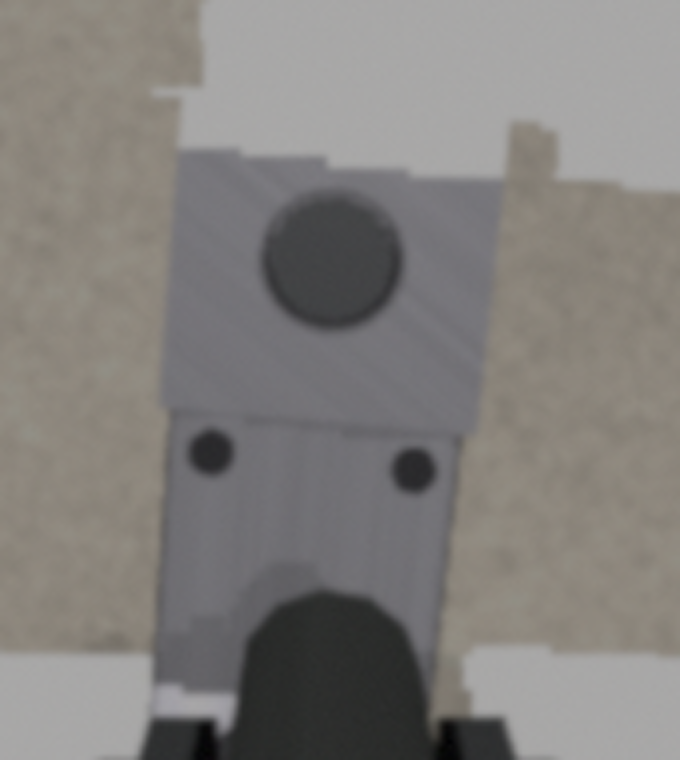

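```bash
python3 - <<'E'
from h import *
d=load("wrist11");g=cv2.cvtColor(d["frame"],cv2.COLOR_RGB2GRAY)
x0,y0=300,142;s=g[y0:188,x0:348]
m=(s<97).astype(np.uint8);n,l,st,c=cv2.connectedComponentsWithStats(m);k=1+np.argmax(st[1:,4])
cs,_=cv2.findContours((l==k).astype(np.uint8),0,cv2.CHAIN_APPROX_NONE);e=cv2.fitEllipse(cs[0])
u,v=e[0][0]+x0,e[0][1]+y0;print(u,v,e[1],st[k,4],"bore",onz(d,u,v,.07))
# predicted post outline
c=np.array([.5055,-.0202,.1765])
q=np.array([proj(d,c+[.012*np.cos(a),.012*np.sin(a),z]) for z in(0,.02) for a in np.linspace(0,2*np.pi,13)])
im=cv2.resize(d["frame"][100:290,240:410,::-1],None,fx=4,fy=4)
for p in q: cv2.circle(im,tuple(((p-[240,100]+.5)*4).astype(int)),2,(0,0,255),-1)
cv2.imwrite("pics/c18.png",im[400:])
E
```

```text
322.5534191131592 164.96353721618652 (34.30125045776367, 35.169071197509766) 996 bore [0.506  0.0245 0.07  ]
```

View pics/c18.png

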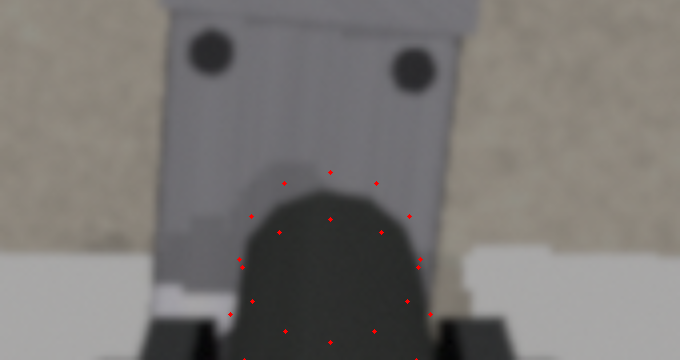

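```bash
python3 -m jog '[[0,0,0,0,0.0002,-0.04,1],[0,0,0,0,0.0002,-0.077,1],[0,0,0,0.05,0.0002,-0.077,1],[0,0,0,0.11,0.0002,-0.077,1],[0,0,0,0.16,0.0002,-0.077,1],[0,0,0,0.16,0.0002,-0.077,1],[0,0,0,0.16,0.0002,-0.077,1],[0,0,0,0.16,0.0002,-0.077,1]]'
python3 -m jog '[[0,0,0,0,0,0,1],[0,0,0,0,0,0,1]]'
python3 plan.py .5057 .0255 .115 0 x
python3 - <<'E'
from h import *
d=snap("wrist",12);s=snap("scene",12);crop(d,240,150,170,190,4,"c19");crop(s,300,190,80,80,8,"c20")
E
```

```text
clock: 17.98
tool_pos: [0.5064, 0.0256, 0.1249]
ee_rot: [0.5, 0.5, -0.499, 0.501]
force: [0.1, -0.4, -1.2]
grip_width: 0.0223
clock: 18.15
tool_pos: [0.5068, 0.0252, 0.1256]
ee_rot: [0.501, 0.499, -0.499, 0.501]
force: [0.2, 0.6, -3.2]
grip_width: 0.022
clock 18.15 pos [0.5068 0.0252 0.1256] yaw 0.0 tilt 0.21 F [ 0.16  0.57 -3.17] w 0.022 q6 0.03
turn [ 0.0001 -0.     -0.0012] shift [ 0.0176 -0.0019 -0.0006] rows~ 0.3
```

View pics/c19.png

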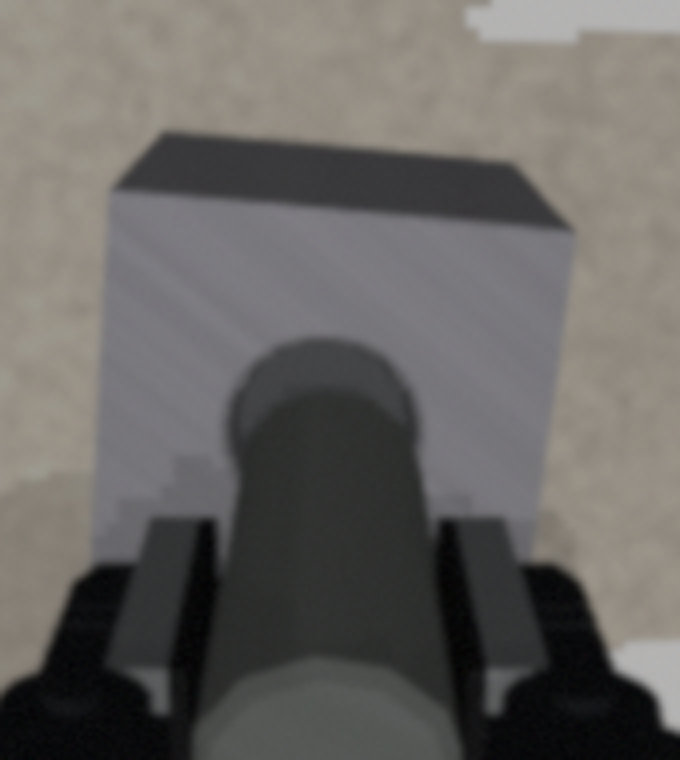

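View pics/c20.png

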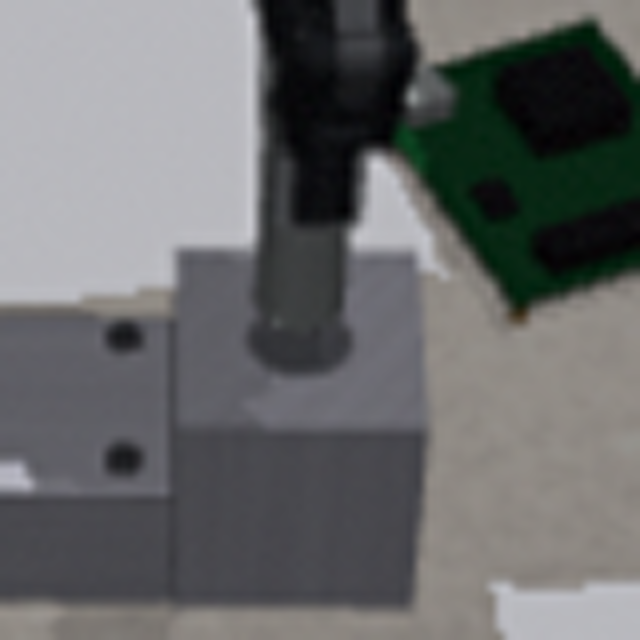

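```bash
python3 -m jog '[[0,0,0,0.005,-0.0018,0.0005,1],[0,0,0,0.010,-0.0018,0.0005,1],[0,0,0,0.015,-0.0018,0.0005,1],[0,0,0,0.018,-0.0018,0.0005,1],[0,0,0,0.018,-0.0018,0.0005,1]]'
python3 plan.py .5057 .025 .109 0 x
python3 - <<'E'
from h import *
d=snap("wrist",13);s=snap("scene",13);crop(d,240,150,170,190,4,"c21");crop(s,300,190,80,80,8,"c22")
E
```

```text
clock: 18.67
tool_pos: [0.5039, 0.0247, 0.1122]
ee_rot: [-0.5, -0.5, 0.5, -0.5]
force: [-0.6, -0.3, -3.0]
grip_width: 0.022
clock 18.67 pos [0.5039 0.0247 0.1122] yaw -0.0 tilt 0.06 F [-0.56 -0.31 -3.03] w 0.022 q6 0.03
turn [-0.      0.      0.0004] shift [ 0.0054  0.0031 -0.0006] rows~ 0.1
```

View pics/c21.png

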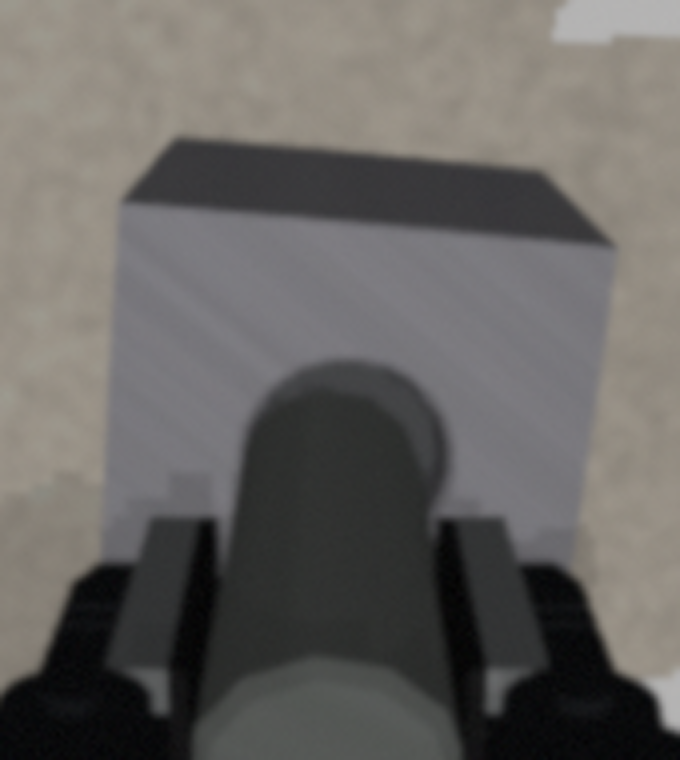

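View pics/c22.png

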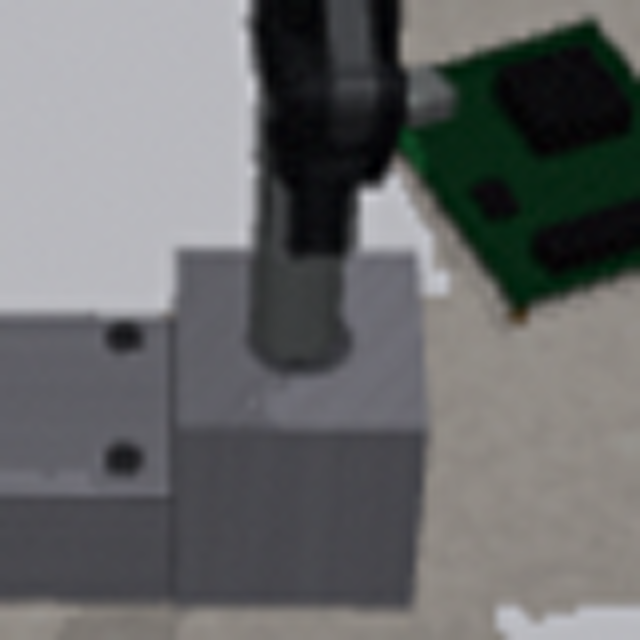

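```bash
python3 -m jog '[[0,0,0,-0.003,0.0025,-0.001,1],[0,0,0,-0.003,0.0025,-0.001,1],[0,0,0,-0.003,0.0025,-0.001,1],[0,0,0,-0.003,0.0025,-0.001,1],[0,0,0,-0.003,0.0025,-0.001,1],[0,0,0,-0.003,0.0025,-0.001,1]]'
python3 plan.py .506 .0254 .109 0 x
python3 - <<'E'
from h import *
from cell import ctrl
d=snap("wrist",14);s=snap("scene",14);crop(d,240,150,170,190,4,"c23");crop(s,300,190,80,80,8,"c24")
print(ctrl.sense()["tool_pos"])
E
```

```text
clock: 19.27
tool_pos: [0.5057, 0.0253, 0.1147]
ee_rot: [0.5, 0.5, -0.5, 0.5]
force: [0.0, -0.6, -3.6]
grip_width: 0.0222
clock 19.27 pos [0.5057 0.0253 0.1147] yaw 0.0 tilt 0.0 F [ 0.05 -0.59 -3.62] w 0.0222 q6 0.03
turn [ 0. -0.  0.] shift [ 0.0094  0.0005 -0.0002] rows~ 0.1
[0.50574848 0.02529992 0.11465147]
```

View pics/c23.png

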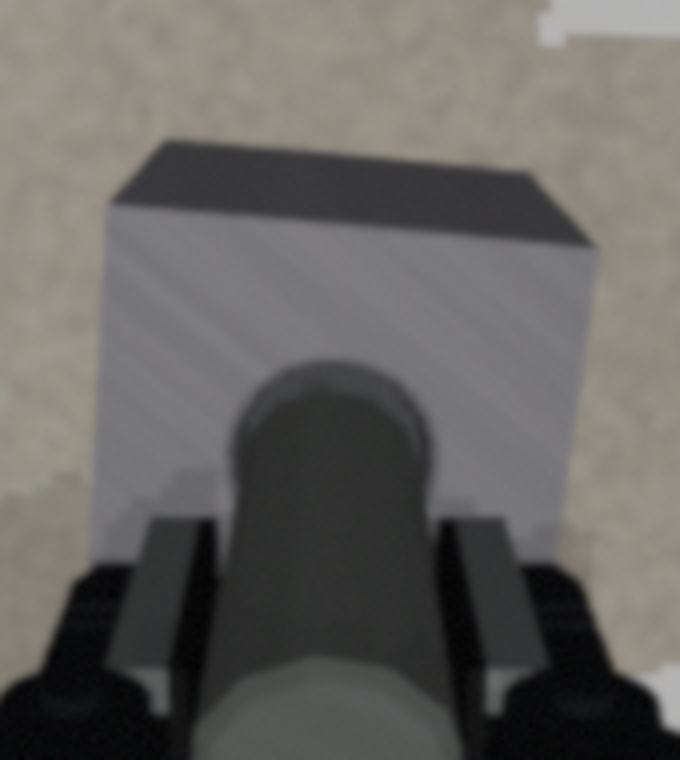

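View pics/c24.png

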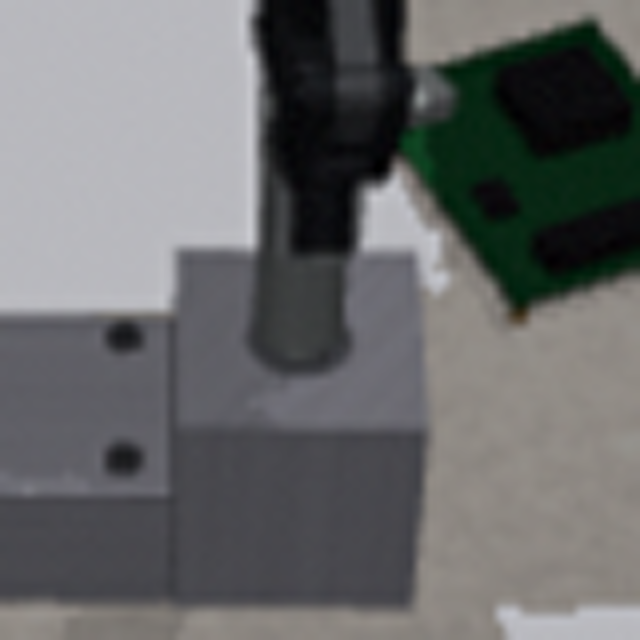

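Centred in both views. Lowering slowly with force checks.

```bash
python3 -m jog '[[0,0,0,0.004,0.0004,0,1],[0,0,0,0.008,0.0004,0,1],[0,0,0,0.012,0.0004,0,1],[0,0,0,0.016,0.0004,0,1],[0,0,0,0.016,0.0004,0,1]]'
python3 plan.py .506 .0254 .085 0 x
```

```text
clock: 19.78
tool_pos: [0.5058, 0.0253, 0.1045]
ee_rot: [0.5, 0.5, -0.5, 0.5]
force: [-0.8, -1.5, -2.6]
grip_width: 0.0219
clock 19.78 pos [0.5058 0.0253 0.1045] yaw 0.0 tilt 0.04 F [-0.78 -1.52 -2.58] w 0.0219 q6 0.03
turn [0.     0.     0.0002] shift [ 0.0325  0.0004 -0.0002] rows~ 0.5
```

```bash
python3 -m jog '[[0,0,0,0.005,0,0,1],[0,0,0,0.010,0,0,1],[0,0,0,0.015,0,0,1],[0,0,0,0.020,0,0,1],[0,0,0,0.025,0,0,1],[0,0,0,0.025,0,0,1]]'
python3 plan.py .506 .0254 .0834 0 x
```

```text
clock: 20.28
tool_pos: [0.5058, 0.0253, 0.0894]
ee_rot: [0.5, 0.5, -0.5, 0.5]
force: [-0.8, -0.6, -3.9]
grip_width: 0.0223
clock 20.28 pos [0.5058 0.0253 0.0894] yaw 0.0 tilt 0.04 F [-0.82 -0.57 -3.93] w 0.0223 q6 0.03
turn [0.     0.     0.0002] shift [ 0.0101  0.0004 -0.0002] rows~ 0.1
```

```bash
python3 -m jog '[[0,0,0,0.003,0,0,1],[0,0,0,0.006,0,0,1],[0,0,0,0.009,0,0,1],[0,0,0,0.011,0,0,1],[0,0,0,0.011,0,0,1]]'
python3 plan.py .506 .0254 .0834 0 x
```

```text
clock: 20.7
tool_pos: [0.5059, 0.0253, 0.0835]
ee_rot: [0.5, 0.5, -0.5, 0.5]
force: [-0.5, -0.1, -1.7]
grip_width: 0.0225
clock 20.7 pos [0.5059 0.0253 0.0835] yaw 0.0 tilt 0.01 F [-0.51 -0.07 -1.67] w 0.0225 q6 0.03
turn [ 0.     -0.      0.0001] shift [ 0.0001  0.0001 -0.0001] rows~ 0.0
```

```bash
python3 -m jog '[[0,0,0,0.001,0,0,1],[0,0,0,0.002,0,0,1],[0,0,0,0.003,0,0,1],[0,0,0,0.003,0,0,1]]'
python3 plan.py .506 .0254 .0834 0 x
```

```text
clock: 21.03
tool_pos: [0.5062, 0.0253, 0.0833]
ee_rot: [0.5, 0.5, -0.5, 0.5]
force: [-6.2, -0.5, 20.0]
grip_width: 0.0225
clock 21.03 pos [0.5062 0.0253 0.0833] yaw 0.0 tilt 0.02 F [-6.16 -0.49 19.98] w 0.0225 q6 0.03
turn [ 0.     -0.     -0.0001] shift [-0.0002 -0.0003 -0.0001] rows~ 0.0
```

It seated hard at exactly the expected height. Releasing and retreating.

```bash
python3 -m jog '[[0,0,0,-0.0025,0,0,1],[0,0,0,-0.0025,0,0,0.3],[0,0,0,-0.0025,0,0,0],[0,0,0,-0.0025,0,0,-1],[0,0,0,-0.0025,0,0,-1],[0,0,0,-0.0025,0,0,-1],[0,0,0,-0.0025,0,0,-1]]'
python3 -m jog '[[0,0,0,-0.03,0,0,-1],[0,0,0,-0.08,0,0,-1],[0,0,0,-0.14,0,0,-1],[0,0,0,-0.2,0,0,-1],[0,0,0,-0.26,0,0,-1],[0,0,0,-0.3,0,0,-1],[0,0,0,-0.3,0,0,-1],[0,0,0,-0.3,0,0,-1]]'
python3 - <<'E'
from h import *
d=snap("wrist",15);s=snap("scene",15);t=snap("top",15);crop(s,250,190,130,90,6,"c25");crop(t,280,235,100,65,7,"c26")
E
```

```text
clock: 21.62
tool_pos: [0.506, 0.0253, 0.083]
ee_rot: [0.5, 0.5, -0.5, 0.5]
force: [0.4, 0.8, -0.5]
grip_width: 0.0853
clock: 22.28
tool_pos: [0.5068, 0.0253, 0.2645]
ee_rot: [0.501, 0.499, -0.499, 0.501]
force: [0.9, 0.2, -1.0]
grip_width: 0.0854
```

View pics/wrist15.png

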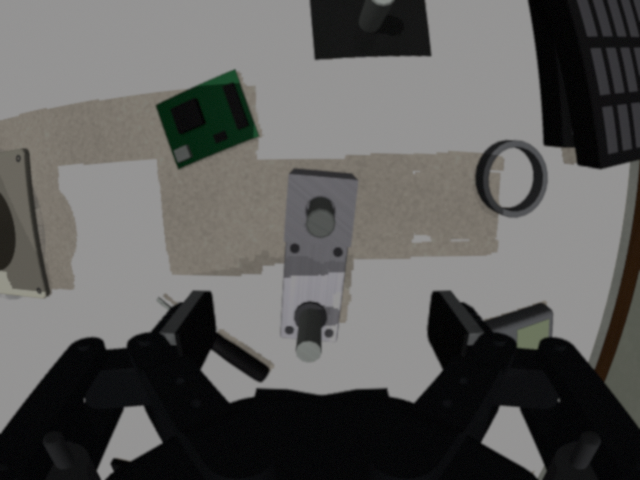

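View pics/c25.png

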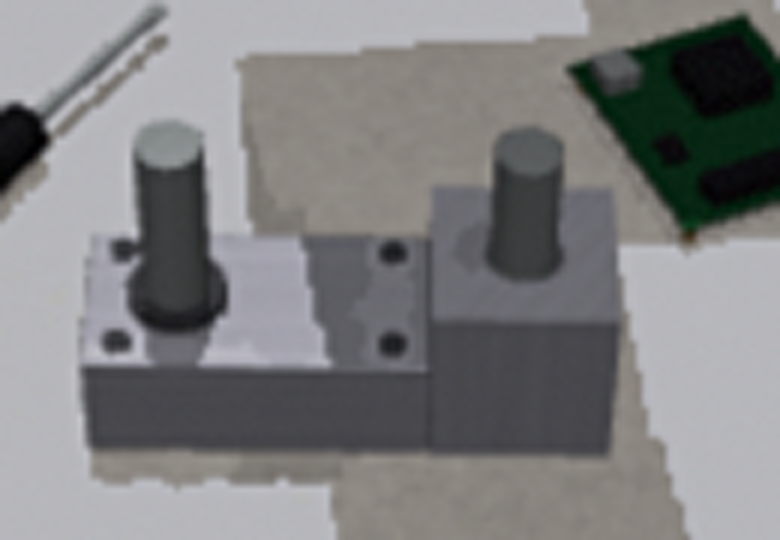

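View pics/scene15.png

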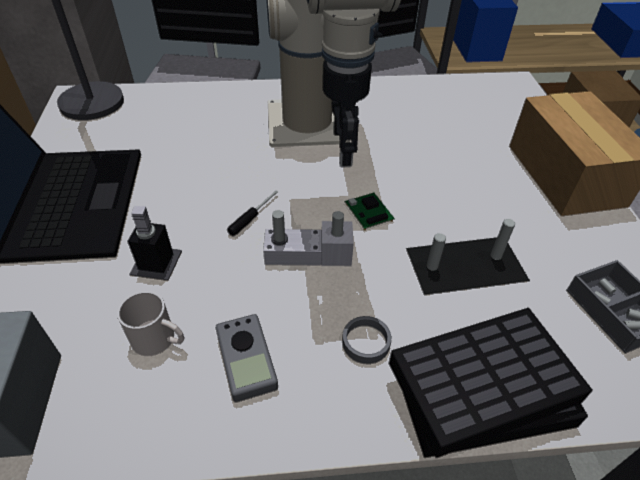

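The post stands upright, level with the pillar, and the bench looks unchanged. One last numeric check before hand-in.

```bash
python3 - <<'E'
from h import *
d=load("wrist15");s=load("scene15")
print("post top two-view",two(d,(320,223),s,(250+528/6-.4,190+152/6-.4)),"wrist at .12",onz(d,320,223,.12))
print("pillar two-view",two(d,(308.5,350.5),s,(250+168/6-.4,190+145/6-.4)))
crop(d,270,160,110,210,3,"c27")
from cell import ctrl
z=ctrl.sense();print(z["clock"],z["force"])
ctrl.sign_off()
E
```

```text
post top two-view (array([0.5061, 0.0248, 0.1194]), np.float64(0.0011)) wrist at .12 [0.5059 0.0244 0.12  ]
pillar two-view (array([ 0.4952, -0.0932,  0.1203]), np.float64(0.0001))
22.4333 [ 0.26183877 -0.66568077  0.01262163]
the job is handed in; nothing more can be done
```

The 80 mm post is fitted in the bore and level with the pillar, and the job is handed in at about 22.4 s.

- **Probing:** The rod stopped hard twice, at the same height both times (20–25 N). That puts the bottom about 30 mm below the mouth, so the 80 mm post was the right one. I put the rod back in its stand before touching any post. The wrist picture showed it collar down there.
- **Post:** The post stopped on the bottom at exactly the expected height, with about 20 N. From two views, its top measured (0.506, 0.025, 0.119) against a bore centre of (0.506, 0.0245). The pillar top measured 0.120 m.
- **Rest of the bench:** In the last scene picture the other two posts and the remaining objects look undisturbed. The gripper was open, about 0.14 m above the post, and touching nothing.

No final check failed. The first approach to the bore was about 2 mm off in x, and I corrected that before inserting. The gripper read about 22 mm on the 24 mm post, which I did not look into. I did not measure the other posts' or objects' positions again; I only compared them by eye.

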